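# Sort the emptied odds and ends back into the two-tier caddy

## Robot

A 6-joint arm with a two-finger parallel gripper is mounted at the origin on the work surface. World frame = base frame: x ahead of the robot, y to its left, z up, the work surface at z = 0. Lengths are in mm, angles in rad, forces in N, time in s.
With the tool pointing down it reaches from about 350 to 875 mm from the base axis. Payload 4.2 kg.
Tool frame: the origin (TCP) lies at the very end of the fingers, on their centre line; the grasp point (between the pads) lies 19 mm behind it; z points along the fingers, y is the direction in which the jaws open and shut (so a half turn about z gives the same grasp; the last joint's range is limited). The gripper opens to 85 mm and grips with 20 to 120 N. Pads are 22 mm wide; open, the fingers measure 114 mm over their backs; the gripper's body (76 mm by 85 mm) begins 54 mm behind the grasp point. The pads swing forward as they close: fully open they stand 13 mm farther back than shut.
Start: joints at [-1.088, 0.385, 0.008, 0, -1.194, -0.259], TCP at [138.728, -609.388, 231.312] pointing down, gripper open.
Joint ranges: [-3.14, 3.14], [-1.21, 2.06], [-1.07, 1.41], [-3.16, 2.05], [-2.99, -0.16], [-3.1, 3.1]. Speed limits (rad/s): [2.79, 2.79, 3.14, 3.14, 3.14, 3.14].

## Interface

Orientations are given as a unit quaternion [x, y, z, w].
In Python, from bench import telemetry, eyes, arm gives the robot as it stands. The module is installed in compiled form; this text tells all that it offers.
- The arm moves only by the tool move_arm, never from a script. Its argument "deltas" is text: rows parted by semicolons, each of 6 numbers parted by spaces: the shift along the tool's x, y, z in cm, then the turn, a rotation vector about the tool's x, y, z in rad. A call has 1 to 12 rows; each row shifts and turns the commanded pose from where the row before left it, along the tool's axes as they then stand; what a row does not reach is not made up. A row lasts 1/8 s, in which the tool goes at most 62.5 mm and 10.7 degrees, less where a joint would pass 70% of its speed; a pose out of reach is approached as far as the arm can. A call is refused whole if a number of a shift passes 6.25 or a number of a turn 0.188, either way. A call with a gripper value outside its range is refused whole. "grip" is the finger opening in cm, from 0 to 8.54, set as the call begins (left out, the last holds). The fingers move at their own pace and stop on an object; the grip force is fixed at half the most. Time passes only in rows, so rows that do not move let the fingers close. It gives the time, the measured TCP pose, the force and the opening at its end, in the units of the state.
- telemetry.read_state(): the state, without advancing time (a new reading comes with each control period).
- eyes.get_image(name): name is "scene" or "top" or "wrist"; returns a dict with "pixels" (400x640x3 uint8, blue, green, red), "range_z" (400x640 float32, mm along the optical axis (not along the pixel's ray), 0 where there is no reading), "fx", "fy", "cx", "cy" (pixels), "dist_coeffs" ([k1, k2, p1, p2, k3] as OpenCV has them; the pictures are not rectified), "origin" and "orientation" of the camera in the world; the wrist camera has in their place "tool_from_camera" (4x4, takes a point from camera to tool coordinates, whose origin is the TCP and whose axes are the flange's). Camera axes: x right, y up, looking along -z (the intrinsics and any distortion apply to the point x, -y, -z); pixel columns grow to the right and rows downward; lengths in mm; the calibration is good to about 2 mm. A picture is of the moment at which its call begins: read the wrist's pose just before it.
- arm.job_done(): hands the job in, once; it reports no verdict.
Trained networks look in a picture, given as the dict that the camera call returned (one of the last four; its "shot" number tells which), for a name from the list of things; names that differ only in an ending like _2 or _b are one class to them, and where a whole thing is asked for, a point or a joint stands for the part that bears it (a point fixed in the world has none). Each returns a list of dicts, best first, with "p" (0 to 1); they miss things now and then, are a little off and sometimes report something else, mostly with a low value. They report only what shows in the picture. A call takes as long as a camera call. They do not tell look-alikes from the thing itself.
- eyes.boxes_of(picture, name): "point" ([x, y, z] in mm, in world coordinates, good to about 4 mm: the middle of the surface that is visible of it).
The state is a dict: "clock": time; "joints": joint angles; "joint_vel": joint speeds; "joint_efforts": joint torques, N m; "position": TCP position; "ee_rot": TCP orientation; "contact_force": force on the tool from outside, world axes, zero at the start; "wrist_torque": the same for the moment, N m; "gripper_width": finger opening in mm.
Only numpy, scipy, OpenCV 4.12 (cv2) and the standard library are available. Lean on these libraries where they do the work, as an engineer would, in place of code of your own. Each camera call takes 0.05 s, during which the arm holds its last target.

## Task

The caddy on the cabinet has been emptied for dusting; sort the handful back where each thing belongs: the silver remote flat, keys up, inside the raised edge of the wide grey bay and the blue stylus lengthwise inside the edge of the narrow blue bay on the lower tier, the white coin box upright inside the edge of the cork bay and the orange key fob in the glass dish on the upper tier. Set each thing down gently, never letting it drop, with remote, stylus and box about centred and lying inside the bay's edge rather than on it. Leave the dish, the mug and the candle jar standing where they are.

Things in the scene. Friction and masses are not known exactly. Their poses are not given: they have to be found in the camera images.
- remote_mid (a point): Silver remote control with round black keys, a slab 110 x 38 x 18 mm (long, wide, high), lying flat on the cabinet top, keys up. The point is its centre, half-way up (9 mm); x along its length, z up out of the keys.
- stylus_mid (a point): Blue pen-shaped stylus with a grey pointed tip and a flat-sided barrel that does not roll, 124 mm long, 11 mm thick both ways. The point is the middle of its length, half-way up (5.5 mm); x along its length towards the tip (barrel from -62 to +46 mm, point to +62 mm).
- coinbox_mid (a point): White plastic coin box, closed, 60 x 46 x 34 mm (long, wide, high), with a grey press-button latch on one 46 mm end and a short black slot in its lid. The point is its centre, half-way up (17 mm); x along its 60 mm length, z up out of the lid.
- fob_mid (a point): Orange key fob with two black buttons, 46 x 22 x 12 mm (long, wide, high), lying flat. The point is its centre, half-way up (6 mm); x along its length.
- remote_bay: Wide bay: grey pad with raised light grey edge, inside 134 (x) x 64 mm (y); fixed. Origin: centre of its underside; pad top 2 mm and edge top 6 mm above it. In the lower, near tier of a fixed charcoal caddy (220 mm wide, 268 deep; floor 6 mm up, lips 10 mm high), left or right half. The upper tier's front wall, top 82 mm up, is 80 mm from the bay's centre towards +x.
- pen_bay: Narrow bay: blue pad with raised white edge, inside 138 (x) x 34 mm (y); fixed. Origin: centre of its underside; pad top 2 mm and edge top 5 mm above it. In the lower, near tier of a fixed charcoal caddy (220 mm wide, 268 deep; floor 6 mm up, lips 10 mm high), left or right half. The upper tier's front wall, top 82 mm up, is 80 mm from the bay's centre towards +x.
- box_bay: Cork pad with raised dark wooden edge, inside 86 (x) x 72 mm (y); fixed. Origin: centre of its underside; pad top 2 mm and edge top 6 mm above it. On the caddy's raised, far tier (220 x 112 mm, floor 72 mm up, lip 10 mm high), left or right half. All bays and the dish share one yaw.
- dish: Round pale glass dish, open, 96 mm across the rim and 84 mm across the foot, 18 mm high, wall 3 mm, loose, 0.25 kg. Origin at the centre of its underside; inner floor 4 mm above the origin. On the caddy's raised, far tier (220 x 112 mm, floor 72 mm up, lip 10 mm high), left or right half. All bays and the dish share one yaw.
- mug: Bystander: blue ceramic mug, 80 mm across, 88 mm high, with a handle, standing loose at the right end of the work. Origin at the centre of its underside.
- jar: Bystander: amber glass candle jar with a wooden cap, 68 mm across, 85 mm high, standing loose at the left end of the work. Origin at the centre of its underside.
There are look-alikes about, which are no part of the job. Of the things like the part that bears coinbox_mid, leave any that is pink; of the rest the larger one is meant.

How it is judged:
By the outcome, as a careful person would: the job done as asked, in the order asked, and still so for the second after the job is handed in, with the robot touching nothing.
It also fails if it takes over 120 s, if anything falls off the work surface, if the arm or the gripper's body presses on something with over 40 N, if the wrist force passes 120 N, or if a joint passes its speed limit or range.

## Working session

There is one attempt and no reset: what is moved stays moved. The work goes in short steps, Python scripts to look and compute and a tool call to move; the robot and the scene stay as the last step left them, time stands still between calls to the robot, and variables do not carry over. Pictures are saved under pics/ and viewed, and the job is handed in when it is done.

Besides the shell and the picture viewer there is one more tool, called after ">>>" as name(argument=value, ...) on one line, values as JSON. move_arm: Moves the arm, as the interface text tells. Its arguments: {"type":"object","properties":{"deltas":{"type":"string"},"grip":{"type":"number"}},"required":["deltas"]}

```bash
mkdir -p pics; ls; cat > h.py <<'E'
import numpy as np, cv2
from scipy.spatial.transform import Rotation as R
from bench import telemetry, eyes, arm
def cam(im, st=None):
    if "origin" in im:
        return R.from_quat(im["orientation"]).as_matrix(), np.array(im["origin"],float)
    T=np.array(im["tool_from_camera"]); Rt=R.from_quat(st["ee_rot"]).as_matrix()
    return Rt@T[:3,:3], Rt@T[:3,3]+np.array(st["position"])
def cloud(im, st=None):
    K=np.array([[im["fx"],0,im["cx"]],[0,im["fy"],im["cy"]],[0,0,1]],float)
    h,w=im["range_z"].shape
    u,v=np.meshgrid(np.arange(w,dtype=np.float64),np.arange(h,dtype=np.float64))
    p=cv2.undistortPoints(np.stack([u,v],-1).reshape(-1,1,2),K,np.array(im["dist_coeffs"],float)).reshape(h,w,2)
    d=im["range_z"].astype(float)
    P=np.stack([p[...,0]*d,-p[...,1]*d,-d],-1)
    M,o=cam(im,st)
    W=P@M.T+o
    W[d<=0]=np.nan
    return W
def proj(im,pts,st=None):
    M,o=cam(im,st); c=(np.atleast_2d(pts)-o)@M
    K=np.array([[im["fx"],0,im["cx"]],[0,im["fy"],im["cy"]],[0,0,1]],float)
    q=np.stack([c[:,0],-c[:,1],-c[:,2]],-1)
    return cv2.projectPoints(q,np.zeros(3),np.zeros(3),K,np.array(im["dist_coeffs"],float))[0].reshape(-1,2)
E
python3 - <<'E'
from h import *
st=telemetry.read_state(); print({k:np.round(v,3).tolist() for k,v in st.items()})
for n in ["scene","top"]:
    im=eyes.get_image(n); cv2.imwrite(f"pics/{n}0.png",im["pixels"]); np.savez(f"{n}0.npz",W=cloud(im),px=im["pixels"])
    print(n,np.round(im["origin"]),np.round(im["orientation"],3))
    for k in ["remote_mid","stylus_mid","coinbox_mid","fob_mid","remote_bay","pen_bay","box_bay","dish","mug","jar"]:
        r=eyes.boxes_of(im,k); print(k,[(np.round(x["point"]).tolist(),round(x["p"],2),np.round(proj(im,x["point"])[0]).tolist()) for x in r])
E
```

```text
pics
{'clock': 0.0, 'joints': [-1.088, 0.386, 0.007, -0.0, -1.194, -0.259], 'joint_vel': [-0.002, 0.001, 0.0, -0.0, 0.0, 0.0], 'joint_efforts': [0.0, -39.229, 18.84, 4.186, -0.005, 0.0], 'position': [138.594, -608.845, 230.222], 'ee_rot': [-0.112, 0.994, 0.001, -0.0], 'contact_force': [-0.253, 0.019, -0.313], 'wrist_torque': [-0.009, -0.04, 0.006], 'gripper_width': 85.306}
scene [1678. -606. 1022.] [0.386 0.235 0.457 0.766]
remote_mid [([551.0, -292.0, 18.0], 0.63, [241.0, 237.0])]
stylus_mid [([512.0, 503.0, 58.0], 0.44, [419.0, 163.0]), ([552.0, -293.0, 18.0], 0.38, [241.0, 237.0])]
coinbox_mid [([565.0, 407.0, 33.0], 0.77, [407.0, 181.0]), ([557.0, 291.0, 31.0], 0.56, [382.0, 188.0])]
fob_mid [([375.0, -315.0, 12.0], 0.59, [219.0, 212.0])]
remote_bay [([438.0, -84.0, 10.0], 0.57, [282.0, 204.0])]
pen_bay [([615.0, -90.0, 69.0], 0.27, [302.0, 218.0])]
box_bay []
dish [([608.0, 16.0, 75.0], 0.83, [328.0, 206.0])]
mug [([470.0, -518.0, 57.0], 0.95, [167.0, 235.0]), ([438.0, -86.0, 6.0], 0.33, [282.0, 205.0])]
jar [([513.0, 503.0, 56.0], 0.69, [419.0, 163.0])]
top [ 245.  -15. 1445.] [-0.072  0.058  0.706 -0.703]
remote_mid [([538.0, -288.0, 16.0], 0.62, [414.0, 190.0])]
stylus_mid [([378.0, 305.0, 11.0], 0.52, [225.0, 242.0])]
coinbox_mid [([555.0, 407.0, 32.0], 0.57, [193.0, 185.0]), ([540.0, 298.0, 30.0], 0.55, [227.0, 190.0]), ([473.0, 222.0, 22.0], 0.53, [252.0, 211.0])]
fob_mid [([374.0, -312.0, 13.0], 0.61, [424.0, 242.0])]
remote_bay [([476.0, -87.0, 9.0], 0.8, [350.0, 210.0])]
pen_bay [([475.0, 23.0, 8.0], 0.87, [315.0, 211.0])]
box_bay [([610.0, -88.0, 74.0], 0.76, [351.0, 164.0])]
dish [([617.0, 16.0, 81.0], 0.8, [317.0, 161.0])]
mug [([443.0, -522.0, 41.0], 0.55, [495.0, 219.0])]
jar [([487.0, 507.0, 86.0], 0.79, [153.0, 204.0])]
```

```bash
python3 - <<'E'
import cv2
a=cv2.imread("pics/top0.png"); cv2.imwrite("pics/top0c.png",cv2.resize(a[130:290,130:520],None,fx=2.05,fy=2.05,interpolation=cv2.INTER_CUBIC))
b=a[165:260,180:280]; cv2.imwrite("pics/top0d.png",cv2.resize(b,None,fx=6,fy=6,interpolation=cv2.INTER_CUBIC))
E
```

```text
(no output)
```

View pics/scene0.png

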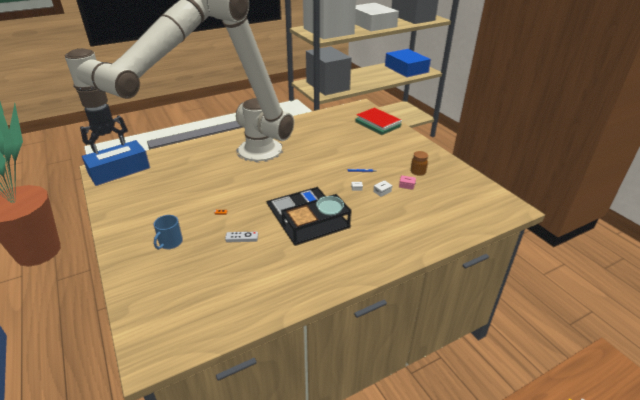

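```bash
sleep 0
```

```text
(no output)
```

View pics/top0c.png

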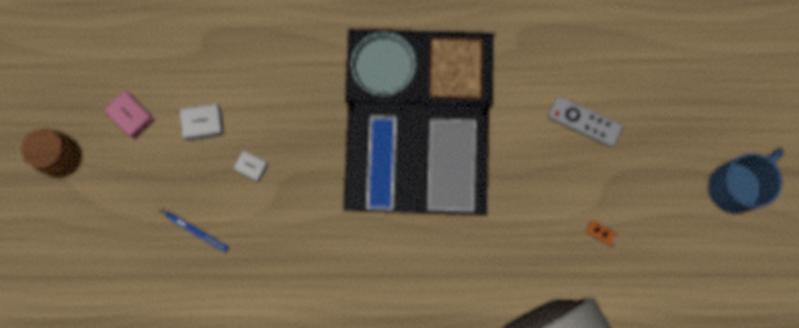

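View pics/top0d.png

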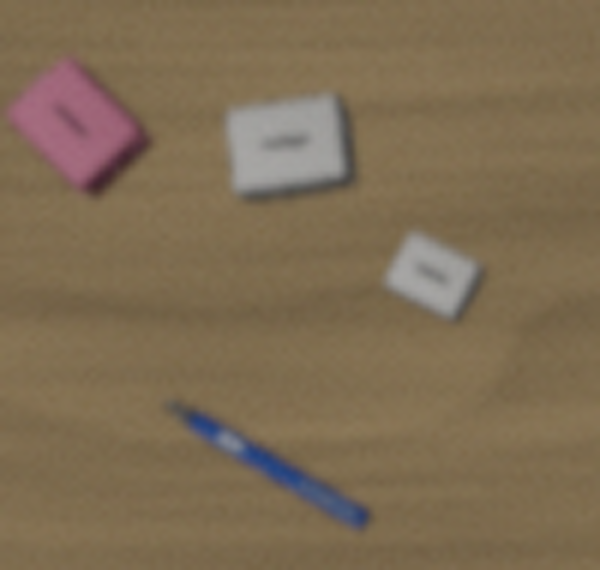

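The coin box look-alikes in the top picture are pink (193,185), large white (227,190) and small white (252,211). The crop confirms that the large white box at (227,190) is the one meant. The remote (414,190), stylus (225,242), fob (424,242), grey bay (350,210), blue bay (315,211), cork bay (351,164) and dish (317,161) each have only one candidate.

```bash
cat >> h.py <<'E'
def rect(pts):
    (c,(w,h),a)=cv2.minAreaRect(np.float32(pts)); b=cv2.boxPoints((c,(w,h),a))
    e=[b[1]-b[0],b[2]-b[1]]; L=[np.hypot(*x) for x in e]; i=int(L[1]>L[0])
    y=np.degrees(np.arctan2(e[i][1],e[i][0])); y=(y+90)%180-90
    return np.round(c,1).tolist(), round(max(L),1), round(min(L),1), round(float(y),2)
def comp(W,px,lo,hi,near,r=90,z=None):
    hsv=cv2.cvtColor(px,cv2.COLOR_BGR2HSV)
    m=cv2.inRange(hsv,lo,hi)>0
    m&=np.hypot(W[...,0]-near[0],W[...,1]-near[1])<r
    if z: m&=(W[...,2]>z[0])&(W[...,2]<z[1])
    n,l,s,c=cv2.connectedComponentsWithStats(m.astype(np.uint8))
    if n<2: return None
    k=1+np.argmax(s[1:,4]); return l==k
E
python3 - <<'E'
from h import *
d=np.load("top0.npz"); W,px=d["W"],d["px"]
def rep(n,m):
    P=W[m]; print(n,m.sum(),rect(P[:,:2]),"z",np.round(np.nanpercentile(P[:,2],[5,50,95]),1))
rep("remote z",comp(W,px,(0,0,0),(180,255,255),(538,-288),100,(10,40)))
rep("stylus z",comp(W,px,(0,0,0),(180,255,255),(378,305),100,(6,40)))
rep("box z",comp(W,px,(0,0,0),(180,255,255),(540,298),55,(18,60)))
rep("fob z",comp(W,px,(0,0,0),(180,255,255),(374,-312),60,(7,60)))
rep("remote bay",comp(W,px,(0,0,70),(180,70,255),(476,-87),100,(-5,30)))
rep("pen bay blue",comp(W,px,(105,120,60),(130,255,255),(475,23),100,(-5,30)))
rep("box bay",comp(W,px,(5,60,60),(25,255,255),(610,-88),70,(60,110)))
rep("dish",comp(W,px,(70,20,60),(105,255,255),(610,18),70,(60,110)))
rep("caddy upper",comp(W,px,(0,0,0),(180,255,255),(610,-35),170,(60,110)))
m=comp(W,px,(0,0,0),(180,255,255),(800,0),60); print("table",np.nanmedian(W[m],0))
m=comp(W,px,(0,0,0),(180,255,255),(475,-32),12); print("floor",np.nanmedian(W[m],0))
E
```

```text
remote z 414 ([542.9, -291.3], np.float32(108.8), np.float32(40.8), 63.2) z [11.4 17.  22.4]
stylus z 108 ([376.1, 303.2], np.float32(110.6), np.float32(11.5), 60.59) z [ 6.5  9.5 14.2]
box z 296 ([542.7, 296.3], np.float32(63.7), np.float32(47.4), -83.25) z [24.3 32.4 38.1]
fob z 89 ([371.2, -310.2], np.float32(45.5), np.float32(20.6), 60.74) z [ 7.5 11.3 16.9]
remote bay 1066 ([476.3, -86.0], np.float32(148.9), np.float32(73.9), -2.74) z [ 1.7  7.2 12.9]
pen bay blue 374 ([481.1, 22.1], np.float32(132.9), np.float32(28.6), -0.98) z [ 1.7  6.8 12.6]
box bay 726 ([614.5, -90.0], np.float32(94.9), np.float32(76.5), -1.36) z [68.6 73.6 79. ]
dish 800 ([619.6, 17.6], np.float32(102.3), np.float32(95.6), -0.49) z [70.  76.3 90. ]
caddy upper 2629 ([613.8, -36.9], np.float32(219.3), np.float32(114.3), 88.02) z [67.7 74.  85.3]
table [ 7.99915147e+02  5.33591342e-01 -4.53988767e-01]
floor [475.71250512 -32.83980088   4.63225386]
```

```bash
cat >> h.py <<'E'
def yawq(st): 
    M=R.from_quat(st["ee_rot"]).as_matrix(); return np.degrees(np.arctan2(M[1,0],M[0,0]))
def pose(x,y,z,yaw):
    t=np.radians(yaw); c,s=np.cos(t),np.sin(t)
    T=np.eye(4); T[:3,:3]=np.array([[c,s,0],[s,-c,0],[0,0,-1]]); T[:3,3]=[x,y,z]; return T
from scipy.linalg import logm, expm
def plan(x,y,z,yaw,n,st=None,sag=0.0):
    """identical body-twist rows from measured pose to target"""
    st=st or telemetry.read_state()
    T0=np.eye(4);T0[:3,:3]=R.from_quat(st["ee_rot"]).as_matrix();T0[:3,3]=st["position"]
    D=np.linalg.inv(T0)@pose(x,y,z,yaw)
    E=expm(np.real(logm(D))/n); r=R.from_matrix(E[:3,:3]).as_rotvec()
    print("rows",n,"x", np.round(E[:3,3]/10,3),np.round(r,4),"| step mm",round(float(np.linalg.norm(E[:3,3])),1),"| now",np.round(st["position"],1),round(yawq(st),2),"F",np.round(st["contact_force"],1),"w",round(st["gripper_width"],1),"t",st["clock"])
E
python3 - <<'E'
from h import *
plan(543,-291,220,-116.8,12)
im=eyes.get_image("wrist"); print(np.round(im["tool_from_camera"],2),im["fx"],im["dist_coeffs"])
E
```

```text
rows 12 x [-4.425  0.179  0.094] [-0.     -0.     -0.0733] | step mm 44.3 | now [ 138.7 -609.4  231.3] -167.18 F [0.  0.5 0.4] w 85.3 t 1.1
[[  -0.      0.97    0.26   65.27]
 [   1.      0.      0.      0.37]
 [   0.      0.26   -0.97 -142.26]
 [   0.      0.      0.      1.  ]] 321.4146890314651 [-0.05981681  0.          0.          0.          0.        ]
```

>>> move_arm(deltas="-4.42 0.18 0.09 0 0 -0.0733;-4.42 0.18 0.09 0 0 -0.0733;-4.42 0.18 0.09 0 0 -0.0733;-4.42 0.18 0.09 0 0 -0.0733;-4.42 0.18 0.09 0 0 -0.0733;-4.42 0.18 0.09 0 0 -0.0733;-4.42 0.18 0.09 0 0 -0.0733;-4.42 0.18 0.09 0 0 -0.0733;-4.42 0.18 0.09 0 0 -0.0733;-4.42 0.18 0.09 0 0 -0.0733;-4.42 0.18 0.09 0 0 -0.0733;-4.42 0.18 0.09 0 0 -0.0733", grip=8.5)

```text
clock: 2.65
position: [543.2, -289.9, 220.4]
ee_rot: [-0.525, 0.851, -0.0, 0.0]
contact_force: [0.6, -0.7, 1.4]
gripper_width: 85.1
```

```bash
cat >> h.py <<'E'
def look(name):
    s=[telemetry.read_state() for _ in range(1)][0]
    im=eyes.get_image("wrist"); cv2.imwrite(f"pics/{name}.png",im["pixels"]); W=cloud(im,s)
    print("pose",np.round(s["position"],1),round(yawq(s),2),"joints",np.round(s["joints"],2))
    return s,im,W
def rep(n,W,m):
    P=W[m]; P=P[np.isfinite(P[:,0])]
    print(n,m.sum(),rect(P[:,:2]),"z",np.round(np.nanpercentile(P[:,2],[5,50,95]),1))
E
python3 - <<'E'
from h import *
s,im,W=look("w1"); px=im["pixels"]
rep("remote",W,comp(W,px,(0,0,0),(180,255,255),(543,-291),90,(9,30)))
r=eyes.boxes_of(im,"remote_mid"); print([(np.round(x["point"],1),x["p"]) for x in r[:2]])
plan(543,-291,220,-116.8,1)
E
```

```text
pose [ 543.2 -289.9  220.4] -116.64 joints [-0.23  0.38 -0.03  0.   -1.16 -0.24]
remote 3377 ([541.3, -290.7], np.float32(109.8), np.float32(37.4), 64.02) z [15.5 17.5 18.8]
[(array([ 544.3, -294.7,   17.7]), 0.75)]
rows 1 x [ 0.319 -0.026  0.038] [-0.0002  0.0005  0.0057] | step mm 3.2 | now [ 544.2 -288.   220.4] -116.47 F [-0.6 -0.5 -0.8] w 84.9 t 2.75
```

View pics/w1.png

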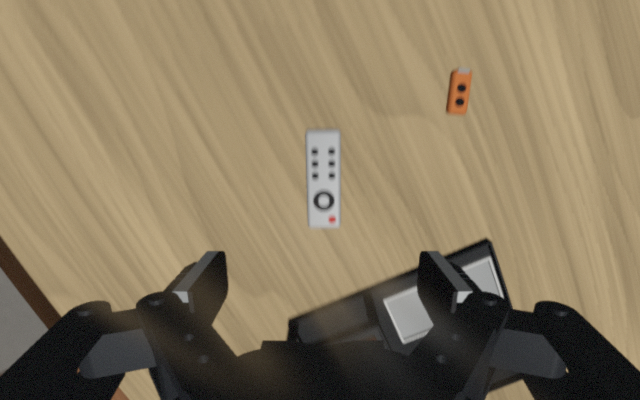

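The remote is centred at about (323,178), with the fob at (459,90). The depth rectangle of 109.8 x 37.4, top at 17.5, matches the given size. I'm descending.

```bash
python3 - <<'E'
from h import *
plan(541.5,-290.7,70,-116.0,5)
E
```

```text
rows 5 x [0.073 0.025 3.008] [-0.      0.0001 -0.0016] | step mm 30.1 | now [ 544.2 -288.   220.4] -116.47 F [-0.6 -0.5 -0.8] w 84.9 t 2.75
```

>>> move_arm(deltas="0.07 0.02 3 0 0 -0.0016;0.07 0.02 3 0 0 -0.0016;0.07 0.02 3 0 0 -0.0016;0.07 0.02 3 0 0 -0.0016;0.07 0.02 3 0 0 -0.0016;0 0 0 0 0 0;0 0 0 0 0 0")

```text
clock: 3.62
position: [540.6, -294.5, 71.8]
ee_rot: [-0.528, 0.85, -0.001, 0.0]
contact_force: [0.1, 0.4, 0.3]
gripper_width: 84.8
```

```bash
python3 - <<'E'
from h import *
s,im,W=look("w2"); px=im["pixels"]
rep("remote",W,comp(W,px,(0,0,0),(180,255,255),(543,-291),90,(9,30)))
plan(541.5,-290.7,4,-116,4)
E
```

```text
pose [ 540.6 -294.5   71.8] -116.32 joints [-0.24  0.52 -0.21  0.   -0.84 -0.22]
remote 9250 ([541.0, -290.9], np.float32(109.8), np.float32(38.2), 63.91) z [15.6 17.5 18.7]
rows 4 x [-0.092  0.032  1.704] [-0.0007  0.     -0.0014] | step mm 17.1 | now [ 540.9 -294.5   72.2] -116.32 F [-0.3 -0.6  0.1] w 84.8 t 3.675
```

View pics/w2.png

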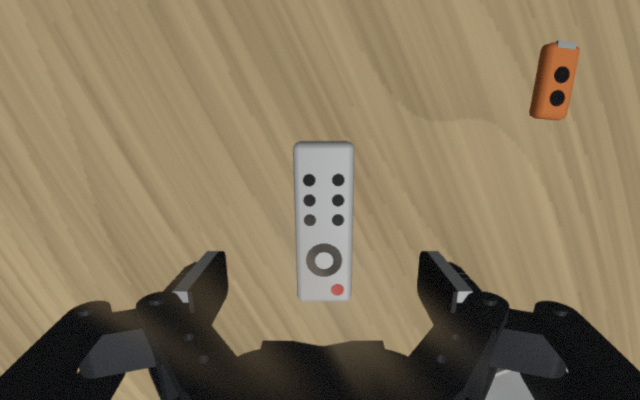

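>>> move_arm(deltas="-0.09 0.03 1.7 0 0 -0.0014;-0.09 0.03 1.7 0 0 -0.0014;-0.09 0.03 1.7 0 0 -0.0014;-0.09 0.03 1.7 0 0 -0.0014;0 0 0 0 0 0;0 0 0 0 0 0")

```text
clock: 4.42
position: [540.8, -290.2, 2.6]
ee_rot: [-0.53, 0.848, -0.0, 0.0]
contact_force: [1.0, -0.1, 0.9]
gripper_width: 84.6
```

```bash
python3 - <<'E'
from h import *
s,im,W=look("w3"); px=im["pixels"]
plan(541.2,-290.8,4,-116,1)
E
```

```text
pose [ 540.8 -290.2    2.6] -115.98 joints [-0.23  0.61 -0.27  0.   -0.69 -0.22]
rows 1 x [ 0.041 -0.04  -0.099] [-0.0012  0.0001  0.0003] | step mm 1.1 | now [ 541.  -290.3    3. ] -115.98 F [-0.5  0.  -0.7] w 85.1 t 4.475
```

View pics/w3.png

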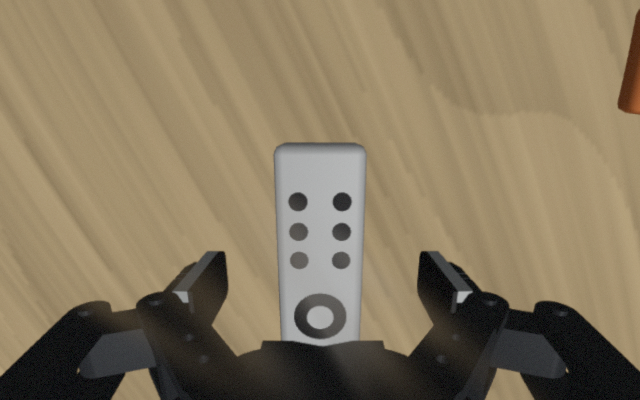

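The remote sits midway between the pads, at about column 320. I'm closing on it.

>>> move_arm(deltas="0 0 0 0 0 0;0 0 0 0 0 0;0 0 0 0 0 0;0 0 0 0 0 0;0 0 0 0 0 0;0 0 0 0 0 0;0 0 0 0 0 0;0 0 0 0 0 0", grip=3.2)

```text
clock: 5.48
position: [541.1, -290.3, 3.3]
ee_rot: [-0.53, 0.848, -0.001, 0.0]
contact_force: [0.2, -0.1, 5.9]
gripper_width: 36.7
```

>>> move_arm(deltas="0 0 -0.5 0 0 0;0 0 -2 0 0 0;0 0 -3 0 0 0;0 0 -3 0 0 0;0 0 -3 0 0 0;0 0 0 0 0 0;0 0 0 0 0 0")

```text
clock: 6.35
position: [539.3, -289.6, 116.1]
ee_rot: [-0.53, 0.848, 0.001, -0.001]
contact_force: [0.1, 0.5, -1.5]
gripper_width: 36.2
```

```bash
python3 - <<'E'
from h import *
s,im,W=look("w4"); px=im["pixels"]
p=s["position"]
rep("remote",W,comp(W,px,(0,0,0),(180,70,255),(541,-291),70,(90,140)))
plan(478,-87,117,178,12)
E
```

```text
pose [ 539.3 -289.6  116.1] -116.04 joints [-0.23  0.46 -0.17 -0.   -0.93 -0.22]
remote 18234 ([535.4, -296.7], np.float32(94.3), np.float32(63.5), 63.98) z [128.1 130.3 131.8]
rows 12 x [-0.543  1.783 -0.007] [ 0.0003 -0.0002  0.0959] | step mm 18.6 | now [ 539.1 -289.6  115.7] -116.03 F [-0.3  0.  -1. ] w 36.3 t 6.4
```

View pics/w4.png

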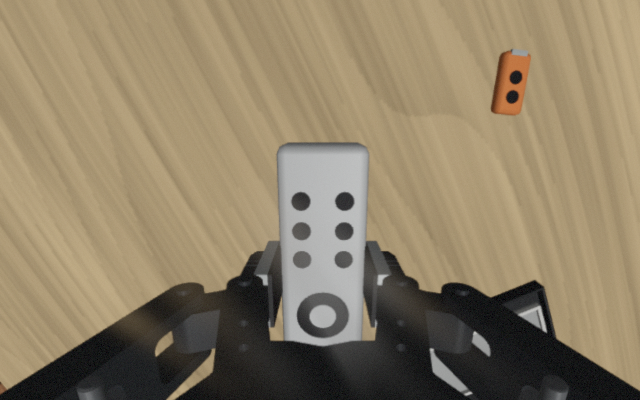

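The remote is held level with its keys up. I'm carrying it over the caddy, high enough to look at the bays.

```bash
python3 - <<'E'
from h import *
plan(470,-60,220,178,12)
E
```

```text
rows 12 x [-0.616  2.022 -0.865] [ 0.0003 -0.0002  0.0959] | step mm 22.8 | now [ 539.1 -289.6  115.7] -116.03 F [-0.3  0.  -1. ] w 36.3 t 6.4
```

>>> move_arm(deltas="-0.62 2.02 -0.87 0 0 0.0959;-0.62 2.02 -0.87 0 0 0.0959;-0.62 2.02 -0.87 0 0 0.0959;-0.62 2.02 -0.87 0 0 0.0959;-0.62 2.02 -0.87 0 0 0.0959;-0.62 2.02 -0.87 0 0 0.0959;-0.62 2.02 -0.87 0 0 0.0959;-0.62 2.02 -0.87 0 0 0.0959;-0.62 2.02 -0.87 0 0 0.0959;-0.62 2.02 -0.87 0 0 0.0959;-0.62 2.02 -0.87 0 0 0.0959;-0.62 2.02 -0.87 0 0 0.0959")

```text
clock: 7.9
position: [470.6, -59.7, 220.7]
ee_rot: [0.019, 1.0, -0.0, -0.002]
contact_force: [0.5, 0.7, -0.3]
gripper_width: 36.4
```

>>> move_arm(deltas="0 0 0 0 0 0;0 0 0 0 0 0;0 0 0 0 0 0")

```text
clock: 8.28
position: [470.8, -60.9, 221.1]
ee_rot: [0.017, 1.0, -0.0, -0.001]
contact_force: [-0.7, -0.4, -1.2]
gripper_width: 36.4
```

```bash
python3 - <<'E'
from h import *
s,im,W=look("w5"); px=im["pixels"]; np.savez("w5.npz",W=W,px=px)
im2=eyes.get_image("top"); cv2.imwrite("pics/top5.png",cv2.resize(im2["pixels"][130:290,130:520],None,fx=2.05,fy=2.05))
E
```

```text
pose [470.8 -60.9 221.1] 178.04 joints [ 0.21  0.14 -0.36 -0.   -1.07 -1.82]
```

View pics/w5.png

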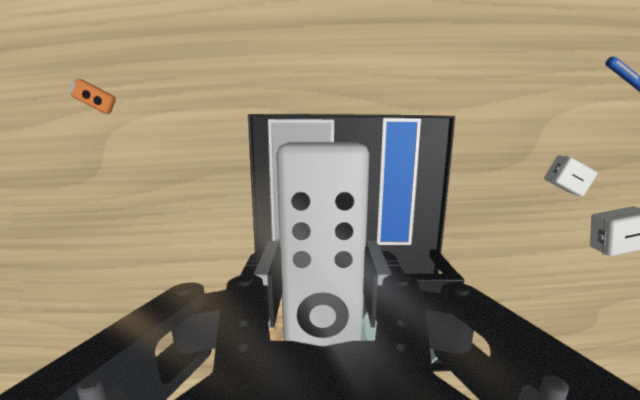

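View pics/top5.png

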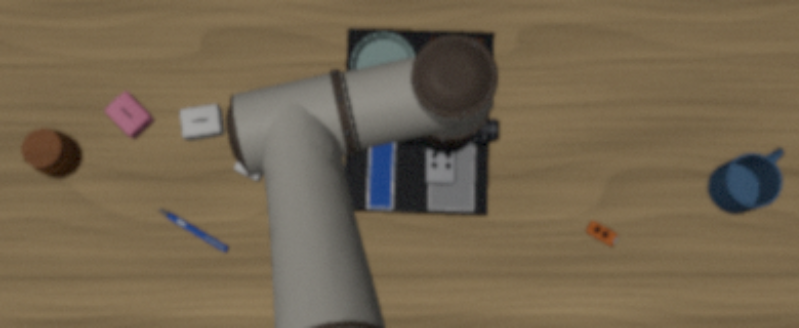

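The wrist picture shows the blue bay whole at about (401,180) and the grey bay partly hidden by the remote, its left edge near column 272. I'm measuring both.

```bash
python3 - <<'E'
from h import *
d=np.load("w5.npz"); W,px=d["W"],d["px"]
rep("pen blue",W,comp(W,px,(105,120,60),(130,255,255),(475,23),100,(0,20)))
hsv=cv2.cvtColor(px,cv2.COLOR_BGR2HSV)
m=comp(W,px,(0,0,90),(180,70,255),(440,-100),110,(2,20)); rep("grey vis",W,m)
P=W[m]
# near edge (min x) and right edge (min y)
for q in [(np.abs(P[:,1]+100)<12)]: print("min x",np.percentile(P[q,0],[0.5,2]))
for xc in (420,450,480,510,535):
    q=np.abs(P[:,0]-xc)<6
    if q.sum()>5: print("y at",xc,np.round([P[q,1].min(),P[q,1].max()],1))
m=comp(W,px,(0,0,90),(180,70,255),(475,40),100,(2,20)); P=W[m]
for xc in (420,450,480,510,535):
    q=np.abs(P[:,0]-xc)<6
    if q.sum()>5: print("white y at",xc,np.round([P[q,1].min(),P[q,1].max()],1))
rep("white rim",W,m)
# caddy outer: dark
m=comp(W,px,(0,0,0),(180,255,60),(460,-35),170,(2,40)); rep("caddy dark",W,m)
print(np.array(W[120:260:20,258,:]).round(1).tolist())
plan(476.5,-87,60,178,6)
E
```

```text
pen blue 3314 ([479.6, 24.1], np.float32(136.3), np.float32(32.4), -2.43) z [6.3 7.5 8.8]
grey vis 2468 ([475.6, -89.7], np.float32(148.7), np.float32(73.7), -7.35) z [ 5.6  7.8 12.2]
min x [403.93617988 404.29648938]
y at 420 [-119.   -46.3]
y at 450 [-120.5 -111.2]
y at 480 [-122.1 -112.3]
y at 510 [-123.8 -113.2]
y at 535 [-134.7 -114.4]
white y at 420 [ 5.  49.3]
white y at 450 [ 4.  47.8]
white y at 480 [ 3.1 46.8]
white y at 510 [ 1.3 45.4]
white y at 535 [ 1.3 44.3]
white rim 1402 ([480.8, 24.8], np.float32(149.0), np.float32(44.5), -2.33) z [ 5.  10.  11.7]
caddy dark 1180 ([408.1, -80.3], np.float32(153.3), np.float32(62.5), -65.66) z [ 4.6  6.3 16.3]
[[404.2, -128.2, 6.4], [425.6, -130.4, 4.2], [447.4, -131.6, 7.1], [469.9, -133.5, 6.8], [493.3, -135.6, 6.4], [517.3, -137.7, 6.4], [542.6, -140.1, 5.2]]
rows 6 x [-0.107 -0.432  2.691] [-0.     -0.0002  0.0001] | step mm 27.3 | now [471.1 -60.9 221.5] 178.03 F [ 0.2  0.2 -1. ] w 36.7 t 8.375
```

```bash
python3 - <<'E'
from h import *
plan(476,-85.2,35,177.6,7)
E
```

```text
rows 7 x [-0.085 -0.345  2.664] [-0.     -0.0001  0.0011] | step mm 26.9 | now [471.1 -60.9 221.5] 178.03 F [ 0.2  0.2 -1. ] w 36.7 t 8.375
```

>>> move_arm(deltas="-0.09 -0.48 2.4 0 0 0.0011;-0.09 -0.48 2.4 0 0 0.0011;-0.09 -0.48 2.4 0 0 0.0011;-0.09 -0.48 2.4 0 0 0.0011;-0.08 -0.5 2.4 0 0 0.0011;-0.08 0 2.4 0 0 0.0011;-0.08 0 2.4 0 0 0.0011;0 0 1.85 0 0 0;0 0 0 0 0 0;0 0 0 0 0 0;0 0 0 0 0 0")

```text
clock: 9.75
position: [477.3, -84.7, 36.3]
ee_rot: [0.021, 1.0, 0.0, 0.001]
contact_force: [-0.0, -0.1, -0.4]
gripper_width: 36.4
```

```bash
python3 - <<'E'
from h import *
s,im,W=look("w6"); px=im["pixels"]
m=comp(W,px,(0,0,90),(180,70,255),(440,-100),110,(2,14)); P=W[m];print(m.sum())
for xc in (412,420,450,480):
    q=np.abs(P[:,0]-xc)<5
    if q.sum()>5: print("y at",xc,np.round([P[q,1].min(),P[q,1].max()],1))
print("minx",np.percentile(P[:,0],1))
plan(476,-85.2,16,177.6,2)
E
```

```text
pose [477.3 -84.7  36.3] 177.63 joints [ 0.16  0.4  -0.57  0.   -0.6  -1.77]
9856
y at 412 [-118.8  -44.5]
y at 420 [-119.  -45.]
y at 450 [-120.6  -46.4]
y at 480 [-121.9  -47.7]
minx 404.60127094671145
rows 2 x [ 0.057 -0.027  1.013] [0.0001 0.0009 0.0002] | step mm 10.2 | now [477.1 -84.7  36.3] 177.63 F [-0.5 -0.1 -1.6] w 36.5 t 9.8
```

View pics/w6.png

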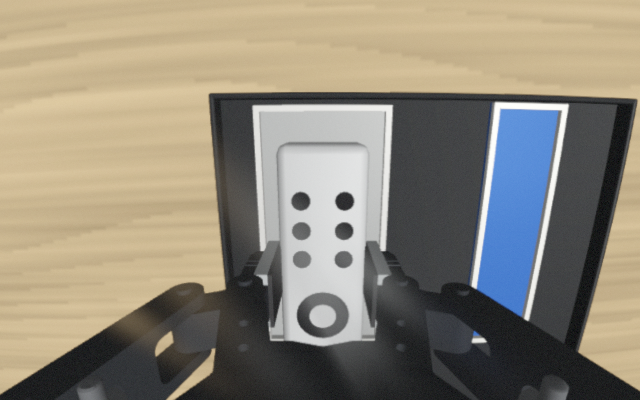

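The remote hangs centred over the grey bay. The bay centre re-measures at (476.5, -84.6).

>>> move_arm(deltas="0.04 0 0.8 0 0 0;0 0 0.8 0 0 0;0 0 0.4 0 0 0;0 0 0.2 0 0 0;0 0 0 0 0 0;0 0 0 0 0 0")

```text
clock: 10.55
position: [476.3, -84.7, 13.5]
ee_rot: [0.021, 1.0, 0.0, 0.0]
contact_force: [-0.3, 0.3, 0.2]
gripper_width: 36.4
```

```bash
python3 - <<'E'
from h import *
plan(476.5,-84.7,11.3,177.6,1)
E
```

```text
rows 1 x [-0.021  0.001  0.223] [0.     0.0003 0.0004] | step mm 2.2 | now [476.3 -84.7  13.5] 177.62 F [-0.3  0.3  0.2] w 36.4 t 10.55
```

>>> move_arm(deltas="0 0 0.1 0 0 0;0 0 0.05 0 0 0;0 0 0.05 0 0 0;0 0 0 0 0 0;0 0 0 0 0 0")

```text
clock: 11.18
position: [476.2, -84.7, 11.4]
ee_rot: [0.021, 1.0, 0.0, 0.0]
contact_force: [-0.2, -0.1, -1.1]
gripper_width: 36.2
```

>>> move_arm(deltas="0 0 0.05 0 0 0;0 0 0 0 0 0;0 0 0 0 0 0")

```text
clock: 11.55
position: [476.2, -84.7, 11.3]
ee_rot: [0.021, 1.0, -0.0, 0.0]
contact_force: [-1.6, 0.4, 5.5]
gripper_width: 36.4
```

>>> move_arm(deltas="0 0 0.05 0 0 0;0 0 0 0 0 0;0 0 0 0 0 0")

```text
clock: 11.92
position: [476.2, -84.7, 11.3]
ee_rot: [0.021, 1.0, -0.0, 0.0]
contact_force: [-3.5, 1.8, 10.0]
gripper_width: 36.5
```

It touched down at the expected height. I'm opening slightly, then lifting.

>>> move_arm(deltas="0 0 0 0 0 0;0 0 0 0 0 0;0 0 0 0 0 0", grip=4.8)

```text
clock: 12.3
position: [476.1, -84.7, 10.1]
ee_rot: [0.021, 1.0, -0.0, -0.0]
contact_force: [-0.0, 0.2, -0.1]
gripper_width: 48.3
```

>>> move_arm(deltas="0 0 -0.5 0 0 0;0 0 -1.5 0 0 0;0 0 -3 0 0 0;0 0 -4 0 0 0;0 0 -4 0 0 0;0 0 -4 0 0 0;0 0 -3 0 0 0;0 0 0 0 0 0;0 0 0 0 0 0")

```text
clock: 13.42
position: [475.4, -84.6, 209.8]
ee_rot: [0.021, 1.0, 0.0, -0.001]
contact_force: [-0.4, 0.2, -0.7]
gripper_width: 48.2
```

```bash
python3 - <<'E'
from h import *
s,im,W=look("w7"); px=im["pixels"]
rep("remote",W,comp(W,px,(0,0,0),(180,255,255),(476,-85),70,(17,40)))
m=comp(W,px,(0,0,90),(180,70,255),(450,-115),110,(2,40)); rep("bay+remote",W,m)
rep("pen blue",W,comp(W,px,(105,120,60),(130,255,255),(475,23),100,(0,20)))
plan(376,303,200,-119.4,12)
E
```

```text
pose [475.4 -84.6 209.8] 177.6 joints [ 0.16  0.16 -0.36 -0.   -1.05 -1.77]
remote 3739 ([475.2, -84.3], np.float32(108.2), np.float32(38.0), -2.37) z [23.6 25.5 26.8]
bay+remote 9102 ([482.3, -94.0], np.float32(157.0), np.float32(93.0), -2.39) z [ 5.4  8.9 26.3]
pen blue 3485 ([479.8, 24.2], np.float32(136.8), np.float32(32.3), -2.18) z [6.3 7.6 8.7]
rows 12 x [-0.736  3.43   0.078] [ 0.0001 -0.0002 -0.0916] | step mm 35.1 | now [475.3 -84.7 209.3] 177.61 F [-0.5 -1.  -0.1] w 48.1 t 13.475
```

View pics/w7.png

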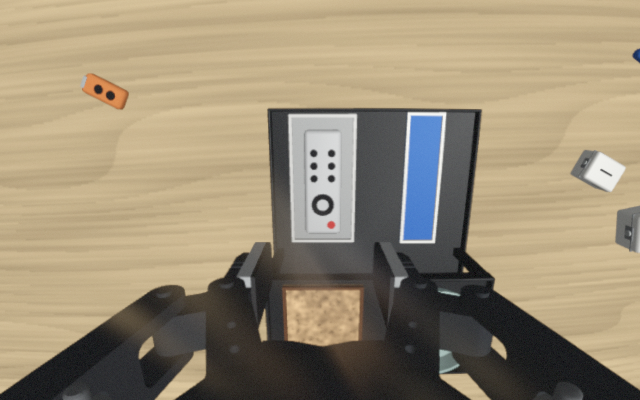

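The remote lies inside the edge and about centred, at picture (323,182). Next is the stylus.

>>> move_arm(deltas="-0.74 3.43 0.08 0 0 -0.0916;-0.74 3.43 0.08 0 0 -0.0916;-0.74 3.43 0.08 0 0 -0.0916;-0.74 3.43 0.08 0 0 -0.0916;-0.74 3.43 0.08 0 0 -0.0916;-0.74 3.43 0.08 0 0 -0.0916;-0.74 3.43 0.08 0 0 -0.0916;-0.74 3.43 0.08 0 0 -0.0916;-0.74 3.43 0.08 0 0 -0.0916;-0.74 3.43 0.08 0 0 -0.0916;-0.74 3.43 0.08 0 0 -0.0916;-0.74 3.43 0.08 0 0 -0.0916")

```text
clock: 14.98
position: [376.0, 303.6, 199.3]
ee_rot: [-0.506, 0.863, -0.001, -0.001]
contact_force: [1.0, 0.1, -0.1]
gripper_width: 48.1
```

>>> move_arm(deltas="0 0 3 0 0 0;0 0 3 0 0 0;0 0 3 0 0 0;0 0 0 0 0 0;0 0 0 0 0 0;0 0 0 0 0 0")

```text
clock: 15.72
position: [377.7, 303.8, 111.9]
ee_rot: [-0.505, 0.863, 0.0, 0.001]
contact_force: [-0.3, 0.6, 0.1]
gripper_width: 47.9
```

```bash
python3 - <<'E'
from h import *
s,im,W=look("w8"); px=im["pixels"]
rep("sty z",W,comp(W,px,(0,0,0),(180,255,255),(376,303),90,(5,30)))
rep("sty blue",W,comp(W,px,(100,90,40),(130,255,255),(376,303),90))
plan(376,303,80,-119.4,1)
E
```

```text
pose [377.7 303.8 111.9] -119.39 joints [ 1.01  0.28 -0.49  0.   -0.8  -1.53]
sty z 1953 ([378.4, 311.0], np.float32(124.4), np.float32(11.0), 59.57) z [ 7.2 10.1 11.8]
sty blue 1309 ([374.4, 303.9], np.float32(106.7), np.float32(10.0), 59.63) z [ 8.6 10.2 11.4]
rows 1 x [0.153 0.105 3.188] [-0.0002  0.0023  0.0001] | step mm 31.9 | now [377.6 303.8 111.9] -119.39 F [0.  0.3 0.9] w 48.2 t 15.775
```

View pics/w8.png

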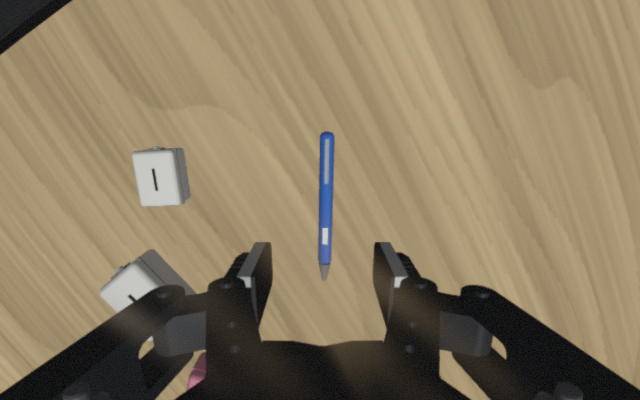

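The stylus is clear at (326,205), 124.4 x 11.0, with its centre at (378.4, 311.0). I'm descending.

```bash
python3 - <<'E'
from h import *
plan(378.4,311.0,4.2,-120.4,6)
E
```

```text
rows 6 x [-0.109  0.049  1.795] [-0.      0.0004  0.0029] | step mm 18.0 | now [377.6 303.8 111.9] -119.39 F [0.  0.3 0.9] w 48.2 t 15.775
```

>>> move_arm(deltas="-0.11 0.05 1.79 0 0 0.0029;-0.11 0.05 1.79 0 0 0.0029;-0.11 0.05 1.79 0 0 0.0029;-0.11 0.05 1.79 0 0 0.0029;-0.11 0.05 1.79 0 0 0.0029;-0.11 0.05 1.79 0 0 0.0029;0 0 0 0 0 0;0 0 0 0 0 0;0 0 0 0 0 0")

```text
clock: 16.9
position: [378.3, 311.0, 4.4]
ee_rot: [-0.497, 0.868, 0.0, 0.001]
contact_force: [-0.3, 0.7, -0.2]
gripper_width: 47.8
```

```bash
python3 - <<'E'
from h import *
s,im,W=look("w9"); px=im["pixels"]
rep("sty blue",W,comp(W,px,(100,90,40),(130,255,255),(376,303),90))
plan(378.4,311.0,4.2,-120.4,1)
E
```

```text
pose [378.3 311.    4.4] -120.39 joints [ 1.02  0.46 -0.59  0.   -0.52 -1.55]
sty blue 3662 ([374.8, 304.6], np.float32(108.5), np.float32(10.3), 59.75) z [ 8.5 10.2 11.4]
rows 1 x [-0.02  -0.013  0.01 ] [-0.0001  0.0019  0.0001] | step mm 0.3 | now [378.2 310.9   4.3] -120.39 F [0.  0.2 0. ] w 47.9 t 16.95
```

View pics/w9.png

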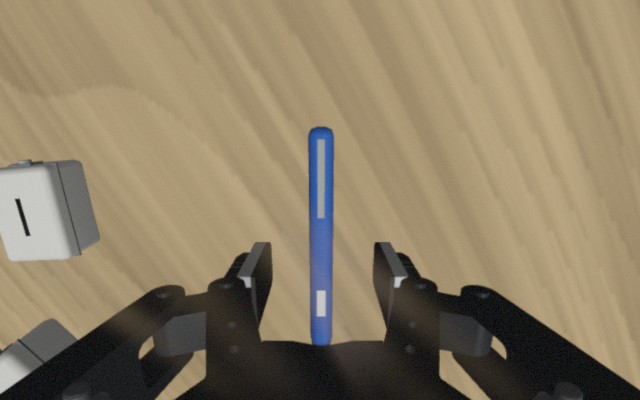

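>>> move_arm(deltas="0 0 0 0 0 0;0 0 0 0 0 0;0 0 0 0 0 0;0 0 0 0 0 0;0 0 0 0 0 0;0 0 0 0 0 0;0 0 0 0 0 0", grip=0.6)

```text
clock: 17.82
position: [377.9, 310.5, 3.8]
ee_rot: [-0.497, 0.868, 0.0, 0.0]
contact_force: [-1.3, -0.6, 5.4]
gripper_width: 8.5
```

>>> move_arm(deltas="0 0 -0.5 0 0 0;0 0 -2 0 0 0;0 0 -3 0 0 0;0 0 -3 0 0 0;0 0 -3 0 0 0;0 0 0 0 0 0;0 0 0 0 0 0")

```text
clock: 18.7
position: [377.4, 309.9, 117.8]
ee_rot: [-0.497, 0.868, -0.0, -0.001]
contact_force: [-0.0, -1.0, 0.3]
gripper_width: 8.9
```

```bash
python3 - <<'E'
from h import *
s,im,W=look("w10"); px=im["pixels"]
rep("sty blue",W,comp(W,px,(100,90,40),(130,255,255),(376,303),90))
P=W[comp(W,px,(100,90,40),(130,255,255),(376,303),90)]
plan(479.9,24.3,117,177.65,12)
E
```

```text
pose [377.4 309.9 117.8] -120.42 joints [ 1.02  0.28 -0.48 -0.   -0.82 -1.55]
sty blue 3863 ([373.6, 304.4], np.float32(108.1), np.float32(10.5), 59.71) z [122.6 124.1 125.4]
rows 12 x [ 0.526 -2.601  0.004] [-0.0001 -0.0002  0.0901] | step mm 26.5 | now [377.3 309.7 117.4] -120.42 F [-0.2 -1.   0. ] w 8.9 t 18.75
```

View pics/w10.png

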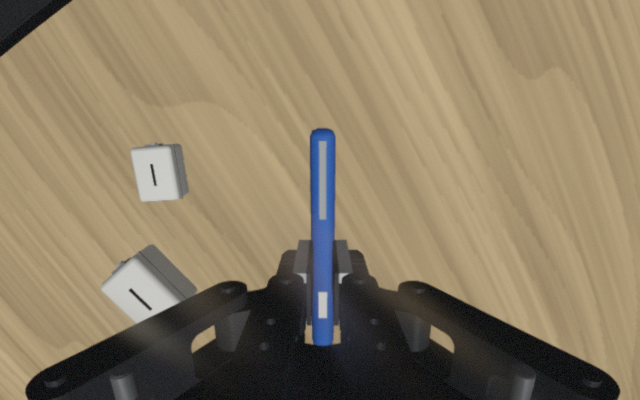

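The stylus is held level, about 1.5 mm toward its tip from the jaw centre. I'm carrying it to the blue bay.

>>> move_arm(deltas="0.53 -2.6 0 0 0 0.09;0.53 -2.6 0 0 0 0.09;0.53 -2.6 0 0 0 0.09;0.53 -2.6 0 0 0 0.09;0.53 -2.6 0 0 0 0.09;0.53 -2.6 0 0 0 0.09;0.53 -2.6 0 0 0 0.09;0.53 -2.6 0 0 0 0.09;0.53 -2.6 0 0 0 0.09;0.53 -2.6 0 0 0 0.09;0.53 -2.6 0 0 0 0.09;0.53 -2.6 0 0 0 0.09")

```text
clock: 20.25
position: [479.4, 23.8, 117.0]
ee_rot: [0.021, 1.0, -0.001, -0.001]
contact_force: [-0.1, -0.1, 0.2]
gripper_width: 8.8
```

>>> move_arm(deltas="0 0 0 0 0 0;0 0 0 0 0 0;0 0 0 0 0 0")

```text
clock: 20.62
position: [480.3, 25.6, 118.1]
ee_rot: [0.019, 1.0, -0.0, -0.0]
contact_force: [-0.7, -0.2, -0.6]
gripper_width: 8.7
```

```bash
python3 - <<'E'
from h import *
s,im,W=look("w11"); px=im["pixels"]
rep("sty blue",W,comp(W,px,(100,90,40),(130,255,255),(480,24),90,(100,140)))
m=comp(W,px,(0,0,90),(180,70,255),(475,40),100,(2,20)); P=W[m]; rep("white rim",W,m)
for xc in (412,420,450,480,510):
    q=np.abs(P[:,0]-xc)<5
    if q.sum()>5: print("y at",xc,np.round([P[q,1].min(),P[q,1].max()],1))
plan(478.7,24.4,40,177.65,4)
E
```

```text
pose [480.3  25.6 118.1] 177.81 joints [ 0.39  0.26 -0.49  0.   -0.81 -2.  ]
sty blue 4074 ([472.8, 26.0], np.float32(107.8), np.float32(11.2), -2.36) z [122.2 124.4 125.7]
white rim 7789 ([470.8, 8.2], np.float32(136.0), np.float32(129.9), 87.36) z [ 4.7  6.1 11.6]
y at 412 [ 4.8 79.1]
y at 420 [ 4.2 78.2]
y at 450 [-57.5  58.4]
y at 480 [-59.8  45.2]
y at 510 [-53.8  47. ]
rows 4 x [ 0.04  -0.032  1.956] [-0.     -0.      0.0007] | step mm 19.6 | now [480.4  25.6 118.2] 177.81 F [-0.3 -0.4  0.2] w 8.7 t 20.675
```

View pics/w11.png

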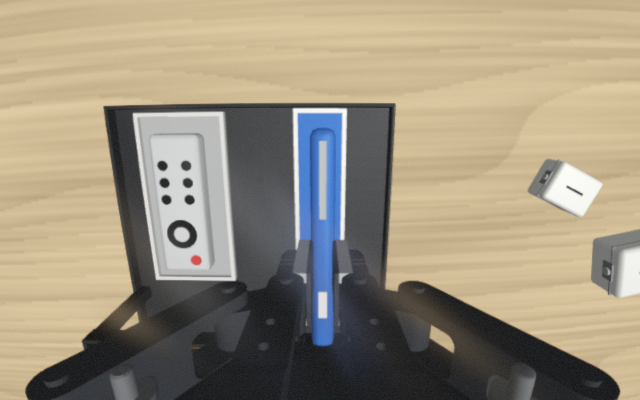

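>>> move_arm(deltas="0.02 0.03 1.95 0 0 0;0.02 0.03 1.95 0 0 0;0.02 0.03 1.95 0 0 0;0.02 0.03 1.95 0 0 0;0 0 0 0 0 0;0 0 0 0 0 0;0 0 0 0 0 0")

```text
clock: 21.55
position: [480.1, 26.5, 41.3]
ee_rot: [0.02, 1.0, 0.0, 0.001]
contact_force: [-0.5, 1.0, -0.2]
gripper_width: 8.7
```

```bash
python3 - <<'E'
from h import *
s,im,W=look("w12"); px=im["pixels"]
P=W[comp(W,px,(100,90,40),(130,255,255),(480,24),90,(30,60))]; print(rect(P[:,:2]))
hsv=cv2.cvtColor(px,cv2.COLOR_BGR2HSV)
m=(cv2.inRange(hsv,(0,0,120),(180,60,255))>0)&(W[...,2]>4)&(W[...,2]<16)&(np.abs(W[...,1]-24)<30); P=W[m]
for xc in (412,420,435,450,480,510):
    q=np.abs(P[:,0]-xc)<4
    if q.sum()>5: print("y at",xc,np.round([P[q,1].min(),P[q,1].max()],1))
print(np.percentile(P[:,0],1))
plan(479.5,24.4,16,177.65,2)
E
```

```text
pose [480.1  26.5  41.3] 177.75 joints [ 0.39  0.38 -0.58  0.   -0.61 -2.  ]
([471.7, 27.1], np.float32(106.1), np.float32(11.5), -1.97)
y at 412 [ 5. 47.]
y at 420 [ 4.7 46.9]
y at 435 [ 4.1 46.6]
y at 450 [ 3.3 45.8]
y at 480 [ 2.1 44.2]
406.75701925127186
rows 2 x [ 0.023 -0.104  1.261] [0.0004 0.0008 0.0008] | step mm 12.7 | now [480.   26.4  41.2] 177.74 F [0.3 0.3 0. ] w 8.4 t 21.6
```

View pics/w12.png

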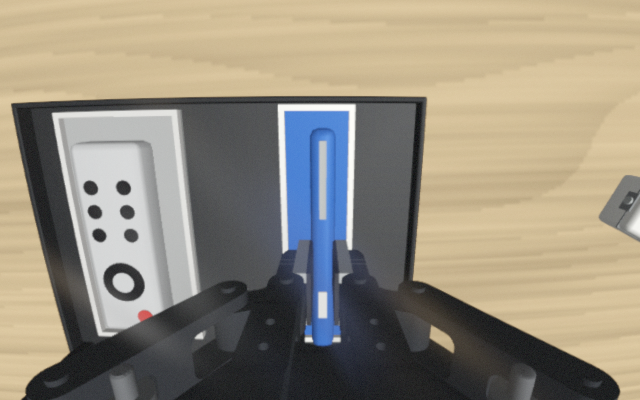

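The stylus sits about 3 mm to the left of the bay centre, because I gave the last y-shift the wrong sign. I'm correcting that while still above the bay.

>>> move_arm(deltas="0 -0.15 0 0 0 0;0 -0.15 0 0 0 0;0 0 1 0 0 0;0 0 1 0 0 0;0 0 0.4 0 0 0;0 0 0 0 0 0;0 0 0 0 0 0;0 0 0 0 0 0")

```text
clock: 22.6
position: [479.5, 23.3, 16.7]
ee_rot: [0.02, 1.0, 0.0, 0.0]
contact_force: [-0.1, -0.4, -0.6]
gripper_width: 8.8
```

```bash
python3 - <<'E'
from h import *
s,im,W=look("w13"); px=im["pixels"]
P=W[comp(W,px,(100,90,40),(130,255,255),(480,24),90,(13,40))]; print(rect(P[:,:2]),np.median(P[:,2]))
hsv=cv2.cvtColor(px,cv2.COLOR_BGR2HSV)
m=(cv2.inRange(hsv,(0,0,120),(180,60,255))>0)&(W[...,2]>4)&(W[...,2]<16)&(np.abs(W[...,1]-24)<30); P=W[m]
for xc in (412,420,435,450,480,510):
    q=np.abs(P[:,0]-xc)<4
    if q.sum()>5: print("y at",xc,np.round([P[q,1].min(),P[q,1].max()],1))
plan(480,23.5,16,177.65,1)
E
```

```text
pose [479.5  23.3  16.7] 177.73 joints [ 0.39  0.43 -0.6   0.   -0.54 -2.  ]
([472.2, 23.9], np.float32(108.3), np.float32(11.4), -1.91) 22.972478572027683
y at 412 [ 4.9 47.3]
y at 420 [ 4.8 47.3]
y at 435 [ 4.1 46.7]
y at 450 [ 3.6 46.2]
y at 480 [ 2.5 45. ]
rows 1 x [-0.048  0.027  0.066] [0.0002 0.0005 0.0014] | step mm 0.9 | now [479.5  23.2  16.7] 177.73 F [-0.   0.1 -0.8] w 8.8 t 22.65
```

View pics/w13.png

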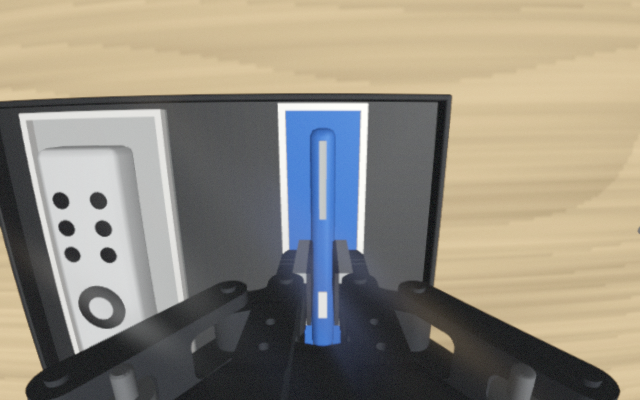

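Centred: the bay's mid-line is at y 23.8 and the stylus is at 23.6. I'm lowering it.

>>> move_arm(deltas="0 0 0.15 0 0 0;0 0 0.15 0 0 0;0 0 0.05 0 0 0;0 0 0 0 0 0;0 0 0 0 0 0")

```text
clock: 23.28
position: [479.3, 23.2, 12.9]
ee_rot: [0.02, 1.0, -0.0, 0.0]
contact_force: [-0.1, -0.1, -1.0]
gripper_width: 8.6
```

>>> move_arm(deltas="0 0 0.05 0 0 0;0 0 0 0 0 0;0 0 0 0 0 0")

```text
clock: 23.65
position: [479.3, 23.2, 12.4]
ee_rot: [0.02, 1.0, 0.0, 0.0]
contact_force: [0.1, 1.0, -0.0]
gripper_width: 9.0
```

>>> move_arm(deltas="0 0 0.05 0 0 0;0 0 0 0 0 0;0 0 0 0 0 0")

```text
clock: 24.02
position: [479.3, 23.2, 11.9]
ee_rot: [0.02, 1.0, -0.0, -0.0]
contact_force: [-0.1, 0.3, 0.6]
gripper_width: 8.6
```

>>> move_arm(deltas="0 0 0.04 0 0 0;0 0 0 0 0 0;0 0 0 0 0 0")

```text
clock: 24.4
position: [479.3, 23.2, 11.8]
ee_rot: [0.02, 1.0, 0.0, 0.0]
contact_force: [-1.9, 0.3, 5.9]
gripper_width: 8.8
```

>>> move_arm(deltas="0 0 0 0 0 0;0 0 0 0 0 0;0 0 0 0 0 0", grip=2.2)

```text
clock: 24.78
position: [479.3, 23.2, 11.3]
ee_rot: [0.02, 1.0, -0.0, -0.0]
contact_force: [-0.3, 0.0, 0.4]
gripper_width: 22.1
```

>>> move_arm(deltas="0 0 -0.4 0 0 0;0 0 -1 0 0 0;0 0 -3 0 0 0;0 0 -4 0 0 0;0 0 -4 0 0 0;0 0 -4 0 0 0;0 0 -4 0 0 0;0 0 0 0 0 0;0 0 0 0 0 0")

```text
clock: 25.9
position: [478.6, 23.1, 215.4]
ee_rot: [0.02, 1.0, 0.0, -0.0]
contact_force: [-0.2, 0.2, -1.0]
gripper_width: 21.6
```

```bash
python3 - <<'E'
from h import *
s,im,W=look("w14"); px=im["pixels"]; 
rep("sty z",W,comp(W,px,(0,0,0),(180,255,255),(480,24),80,(13,40)))
rep("remote",W,comp(W,px,(0,0,0),(180,255,255),(476,-85),70,(17,40)))
plan(542.5,297,200,-83.25-0,12)
plan(542.5,297,200,96.75,12)
E
```

```text
pose [478.6  23.1 215.4] 177.71 joints [ 0.39  0.15 -0.36 -0.   -1.06 -2.  ]
sty z 1062 ([479.7, 23.3], np.float32(123.7), np.float32(10.0), -2.1) z [15.9 18.1 19.9]
remote 3604 ([475.0, -84.1], np.float32(108.5), np.float32(37.8), -2.28) z [22.3 25.6 27. ]
rows 12 x [-2.214  1.479  0.121] [ 1.00e-04 -1.00e-04 -1.44e-01] | step mm 26.7 | now [478.4  23.  214.8] 177.71 F [-0.1 -1.2 -1.2] w 22.0 t 25.95
rows 12 x [1.128 2.288 0.124] [-1.000e-04 -1.000e-04  1.178e-01] | step mm 25.5 | now [478.4  23.  214.8] 177.71 F [-0.1 -1.2 -1.2] w 22.0 t 25.95
```

View pics/w14.png

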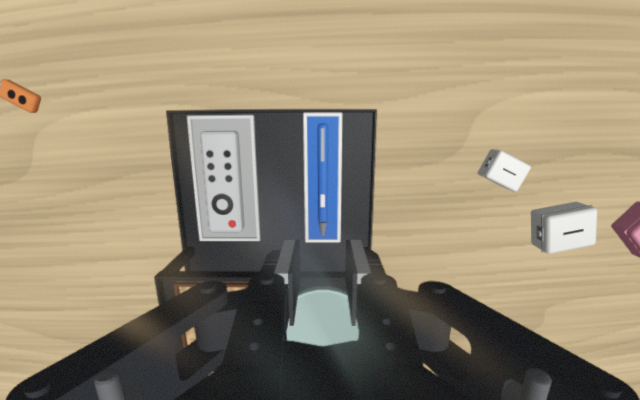

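Stylus and remote both sit inside their edges, the stylus at column 323 and the remote at column 221. Next is the large white box at picture (563,228).

>>> move_arm(deltas="-2.21 1.48 0.12 0 0 -0.144;-2.21 1.48 0.12 0 0 -0.144;-2.21 1.48 0.12 0 0 -0.144;-2.21 1.48 0.12 0 0 -0.144;-2.21 1.48 0.12 0 0 -0.144;-2.21 1.48 0.12 0 0 -0.144;-2.21 1.48 0.12 0 0 -0.144;-2.21 1.48 0.12 0 0 -0.144;-2.21 1.48 0.12 0 0 -0.144;-2.21 1.48 0.12 0 0 -0.144;-2.21 1.48 0.12 0 0 -0.144;-2.21 1.48 0.12 0 0 -0.144", grip=7)

```text
clock: 27.45
position: [542.1, 297.4, 199.0]
ee_rot: [0.749, -0.663, -0.0, 0.002]
contact_force: [-0.1, -0.2, 0.8]
gripper_width: 69.9
```

>>> move_arm(deltas="0 0 3 0 0 0;0 0 3 0 0 0;0 0 2 0 0 0;0 0 0 0 0 0;0 0 0 0 0 0;0 0 0 0 0 0")

```text
clock: 28.2
position: [543.5, 297.4, 122.1]
ee_rot: [0.747, -0.664, 0.0, -0.001]
contact_force: [-0.0, -0.6, -0.1]
gripper_width: 70.3
```

```bash
python3 - <<'E'
from h import *
s,im,W=look("w15"); px=im["pixels"]
rep("box top",W,comp(W,px,(0,0,0),(180,255,255),(542.5,297),60,(28,60)))
m=(np.hypot(W[...,0]-542.5,W[...,1]-297)<60)&(W[...,2]>3)&(W[...,2]<60); rep("all",W,m)
plan(542.5,297,120,-83.25,1)
E
```

```text
pose [543.5 297.4 122.1] -83.26 joints [ 0.76  0.47 -0.15  0.   -0.95 -0.64]
box top 4565 ([543.2, 299.7], np.float32(60.1), np.float32(45.7), -82.03) z [31.4 33.5 34.6]
all 4856 ([543.0, 298.4], np.float32(63.8), np.float32(46.3), -81.65) z [26.5 33.4 34.6]
rows 1 x [0.022 0.094 0.21 ] [-0.0015  0.001  -0.0003] | step mm 2.3 | now [543.4 297.3 122.1] -83.27 F [0.4 0.3 0.3] w 70.0 t 28.25
```

View pics/w15.png

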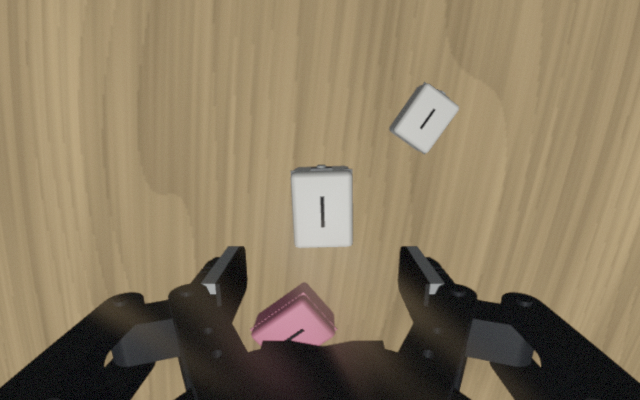

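The box measures 60.1 x 45.7 with its top at 33.5, matching the large white box. It is at (322,208), and the pink look-alike at (293,330) is clear of the fingers.

```bash
python3 - <<'E'
from h import *
plan(543.2,299.7,11,-82,6)
E
```

```text
rows 6 x [-0.039  0.     1.852] [-0.0002  0.0002 -0.0037] | step mm 18.5 | now [543.4 297.3 122.1] -83.27 F [0.4 0.3 0.3] w 70.0 t 28.25
```

>>> move_arm(deltas="-0.04 0 1.85 0 0 -0.0037;-0.04 0 1.85 0 0 -0.0037;-0.04 0 1.85 0 0 -0.0037;-0.04 0 1.85 0 0 -0.0037;-0.04 0 1.85 0 0 -0.0037;-0.04 0 1.85 0 0 -0.0037;0 0 0 0 0 0;0 0 0 0 0 0;0 0 0 0 0 0")

```text
clock: 29.38
position: [543.2, 299.9, 11.1]
ee_rot: [0.755, -0.656, 0.0, -0.001]
contact_force: [0.2, -0.4, 0.2]
gripper_width: 70.0
```

```bash
python3 - <<'E'
from h import *
s,im,W=look("w16"); px=im["pixels"]
rep("box top",W,comp(W,px,(0,0,0),(180,255,255),(542.5,297),60,(28,60)))
plan(543.2,299.7,11,-82,1)
E
```

```text
pose [543.2 299.9  11.1] -81.99 joints [ 0.76  0.6  -0.25  0.   -0.72 -0.63]
box top 13968 ([543.1, 300.0], np.float32(60.5), np.float32(46.4), -81.88) z [31.4 33.5 34.5]
rows 1 x [ 0.01  -0.006  0.003] [-0.0014  0.0009  0.0001] | step mm 0.1 | now [543.1 299.8  11. ] -81.99 F [ 0.1 -0.  -0.1] w 69.8 t 29.425
```

View pics/w16.png

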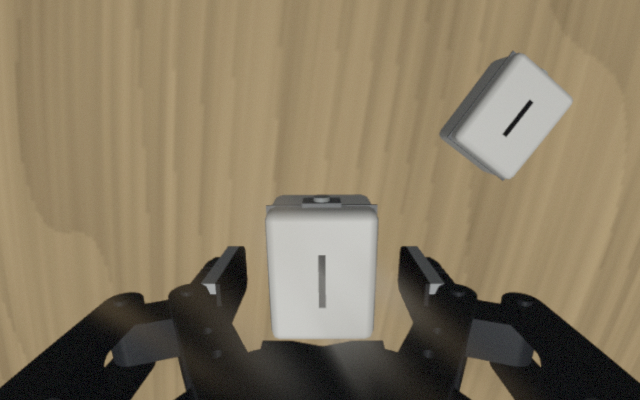

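>>> move_arm(deltas="0 0 0 0 0 0;0 0 0 0 0 0;0 0 0 0 0 0;0 0 0 0 0 0;0 0 0 0 0 0;0 0 0 0 0 0", grip=4.1)

```text
clock: 30.18
position: [543.2, 299.8, 10.9]
ee_rot: [0.755, -0.656, 0.0, -0.001]
contact_force: [-0.8, 1.2, 6.2]
gripper_width: 44.6
```

>>> move_arm(deltas="0 0 -0.5 0 0 0;0 0 -2 0 0 0;0 0 -3.5 0 0 0;0 0 -3.5 0 0 0;0 0 -3.5 0 0 0;0 0 -3.5 0 0 0;0 0 -3.5 0 0 0;0 0 0 0 0 0;0 0 0 0 0 0;0 0 0 0 0 0")

```text
clock: 31.42
position: [541.9, 298.8, 208.1]
ee_rot: [0.755, -0.656, -0.0, 0.002]
contact_force: [-0.2, 1.3, -1.0]
gripper_width: 45.1
```

```bash
python3 - <<'E'
from h import *
s,im,W=look("w17"); px=im["pixels"]
plan(612,-89,210,-2.2,12)
E
```

```text
pose [541.9 298.8 208.1] -82.01 joints [ 0.76  0.39 -0.04 -0.   -1.14 -0.63]
rows 12 x [ 2.943  2.011 -0.009] [ 3.000e-04  1.000e-04 -1.161e-01] | step mm 35.6 | now [542.  298.9 208.3] -82.01 F [-0.9 -0.2 -2. ] w 44.9 t 31.475
```

View pics/w17.png

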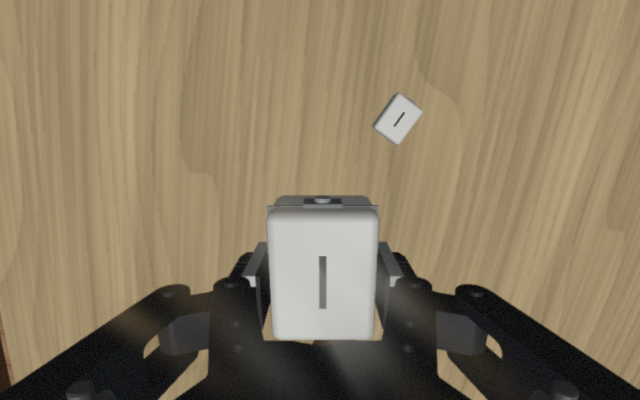

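>>> move_arm(deltas="2.94 2.01 0 0 0 -0.116;2.94 2.01 0 0 0 -0.116;2.94 2.01 0 0 0 -0.116;2.94 2.01 0 0 0 -0.116;2.94 2.01 0 0 0 -0.116;2.94 2.01 0 0 0 -0.116;2.94 2.01 0 0 0 -0.116;2.94 2.01 0 0 0 -0.116;2.94 2.01 0 0 0 -0.116;2.94 2.01 0 0 0 -0.116;2.94 2.01 0 0 0 -0.116;2.94 2.01 0 0 0 -0.116")

```text
clock: 32.98
position: [612.6, -89.4, 209.1]
ee_rot: [1.0, -0.018, -0.001, 0.0]
contact_force: [0.4, 0.3, -0.6]
gripper_width: 44.7
```

>>> move_arm(deltas="0 0 0 0 0 0;0 0 0 0 0 0;0 0 0 0 0 0")

```text
clock: 33.35
position: [611.8, -87.6, 210.0]
ee_rot: [1.0, -0.019, -0.0, -0.0]
contact_force: [-0.1, -0.3, -0.8]
gripper_width: 44.9
```

```bash
python3 - <<'E'
from h import *
s,im,W=look("w18"); px=im["pixels"]; np.savez("w18.npz",W=W,px=px)
plan(612,-89,210,-2.2,1)
E
```

```text
pose [611.8 -87.6 210. ] -2.21 joints [ 0.12  0.39 -0.04 -0.   -1.14  1.41]
rows 1 x [0.012 0.14  0.022] [-0.0001  0.0002  0.    ] | step mm 1.4 | now [611.9 -87.6 210.2] -2.2 F [ 0.1  0.6 -1.2] w 45.0 t 33.4
```

View pics/w18.png

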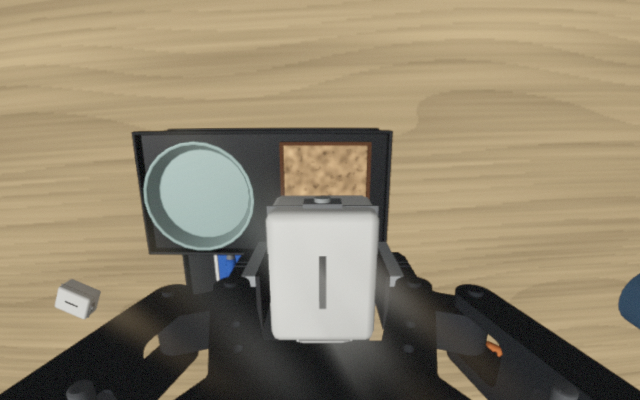

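The cork bay shows at (325,168) behind the box, with both sides and the far edge visible. The dish is whole at (198,195). I'm measuring both.

```bash
cat > cork.py <<'E'
from h import *
def cork(W,px):
    m=comp(W,px,(3,50,40),(25,255,255),(630,-88),60,(66,90)); P=W[m]
    out=[]
    for xc in (615,625,635,645,650):
        q=np.abs(P[:,0]-xc)<3
        if q.sum()>5: print("cork y at",xc,np.round([P[q,1].min(),P[q,1].max(),P[q,1].mean()],1))
    print("max x",np.round(np.percentile(P[:,0],[98,99.7]),1),"z",np.median(P[:,2]))
def dish(W,px):
    m=(np.hypot(W[...,0]-618,W[...,1]-18)<70)&(W[...,2]>85)&(W[...,2]<100)
    P=W[m][:,:2]; (c,r)=cv2.minEnclosingCircle(np.float32(P)); print("dish",np.round(c,1),r,m.sum(),np.median(P,0))
E
python3 - <<'E'
from cork import *
d=np.load("w18.npz"); cork(d["W"],d["px"]); dish(d["W"],d["px"])
E
```

```text
cork y at 615 [-130.4  -49.6  -90.2]
cork y at 625 [-129.7  -50.3  -90.9]
cork y at 635 [-129.6  -50.6  -90.9]
cork y at 645 [-130.6  -50.9  -91.1]
cork y at 650 [-130.6  -51.4  -90.9]
max x [656.6 657.9] z 73.7891053861629
dish [614.6  18. ] 48.418453216552734 1812 [611.72935064  31.4216063 ]
```

```bash
python3 - <<'E'
from h import *
plan(610.5,-90,106,-2.2,4)
E
```

```text
rows 4 x [-0.033  0.062  2.605] [-0.      0.0001  0.    ] | step mm 26.1 | now [611.9 -87.6 210.2] -2.2 F [ 0.1  0.6 -1.2] w 45.0 t 33.4
```

>>> move_arm(deltas="-0.03 0.06 2.6 0 0 0;-0.03 0.06 2.6 0 0 0;-0.03 0.06 2.6 0 0 0;-0.03 0.06 2.6 0 0 0;0 0 0 0 0 0;0 0 0 0 0 0;0 0 0 0 0 0")

```text
clock: 34.28
position: [612.1, -90.4, 107.8]
ee_rot: [1.0, -0.019, 0.002, -0.0]
contact_force: [0.7, -0.2, -1.6]
gripper_width: 45.2
```

```bash
python3 - <<'E'
from cork import *
s,im,W=look("w19"); px=im["pixels"]; cork(W,px)
rep("box",W,comp(W,px,(0,0,90),(180,60,255),(610,-90),60,(122,140)))
plan(610.5,-90,86.5,-2.2,2)
E
```

```text
pose [612.1 -90.4 107.8] -2.21 joints [ 0.11  0.48 -0.17  0.   -0.92  1.42]
cork y at 615 [-130.6  -49.4  -87.7]
cork y at 625 [-129.5  -49.7  -89.6]
cork y at 635 [-131.3  -50.   -92. ]
cork y at 645 [-131.6  -50.2  -91.4]
cork y at 650 [-132.1  -50.8  -91.2]
max x [657.5 658.5] z 73.9213446951083
box 14621 ([613.5, -87.2], np.float32(63.1), np.float32(52.2), -2.56) z [127.3 130.4 131.5]
rows 2 x [-0.074 -0.021  1.055] [-0.0001 -0.0013 -0.0002] | step mm 10.6 | now [611.9 -90.5 107.6] -2.22 F [ 0.4 -0.7 -0.7] w 44.9 t 34.325
```

View pics/w19.png

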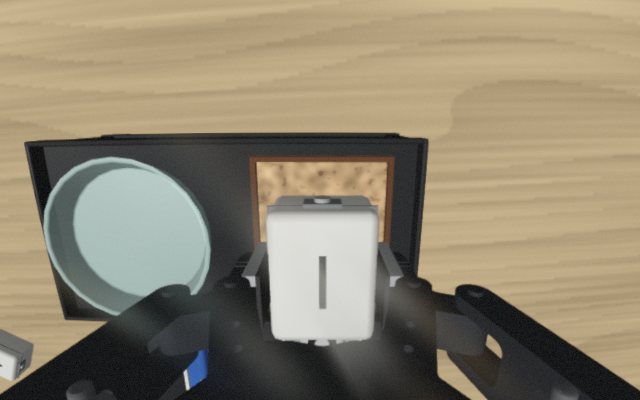

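The box hangs centred over the cork. I'm lowering it.

>>> move_arm(deltas="-0.07 0.02 1 0 0 0;-0.03 0 0.7 0 0 0;0 0 0.2 0 0 0;0 0 0 0 0 0;0 0 0 0 0 0;0 0 0 0 0 0")

```text
clock: 35.08
position: [610.3, -90.8, 87.4]
ee_rot: [1.0, -0.02, 0.0, -0.0]
contact_force: [0.4, -0.6, -1.3]
gripper_width: 44.5
```

```bash
python3 - <<'E'
from h import *
plan(610.5,-90,85,-2.2,1)
E
```

```text
rows 1 x [ 0.014 -0.079  0.236] [-0.     -0.0005 -0.0007] | step mm 2.5 | now [610.3 -90.8  87.4] -2.24 F [ 0.4 -0.6 -1.3] w 44.5 t 35.075
```

>>> move_arm(deltas="0 -0.05 0.1 0 0 0;0 0 0.07 0 0 0;0 0 0 0 0 0;0 0 0 0 0 0")

```text
clock: 35.58
position: [610.2, -90.3, 85.4]
ee_rot: [1.0, -0.02, 0.0, 0.0]
contact_force: [-0.2, 0.3, -1.5]
gripper_width: 44.7
```

>>> move_arm(deltas="0 0 0.05 0 0 0;0 0 0 0 0 0;0 0 0 0 0 0")

```text
clock: 35.95
position: [610.2, -90.3, 85.0]
ee_rot: [1.0, -0.02, 0.0, 0.0]
contact_force: [0.0, -0.4, -1.2]
gripper_width: 44.9
```

>>> move_arm(deltas="0 0 0.05 0 0 0;0 0 0 0 0 0;0 0 0 0 0 0")

```text
clock: 36.33
position: [610.2, -90.3, 84.9]
ee_rot: [1.0, -0.019, 0.0, 0.0]
contact_force: [-2.3, 0.4, 3.9]
gripper_width: 44.5
```

Contact came at the expected height. I'm releasing.

>>> move_arm(deltas="0 0 0 0 0 0;0 0 0 0 0 0;0 0 0 0 0 0", grip=5.6)

```text
clock: 36.7
position: [610.1, -90.3, 84.1]
ee_rot: [1.0, -0.02, -0.0, 0.0]
contact_force: [-0.8, -0.3, 0.3]
gripper_width: 56.1
```

>>> move_arm(deltas="0 0 -0.5 0 0 0;0 0 -1.5 0 0 0;0 0 -3 0 0 0;0 0 -4 0 0 0;0 0 -4 0 0 0;0 0 -4 0 0 0;0 0 0 0 0 0;0 0 0 0 0 0;0 0 0 0 0 0")

```text
clock: 37.83
position: [609.5, -90.3, 253.4]
ee_rot: [1.0, -0.02, -0.001, 0.0]
contact_force: [0.7, -0.3, -0.3]
gripper_width: 55.7
```

```bash
python3 - <<'E'
from cork import *
s,im,W=look("w20"); px=im["pixels"]; cork(W,px); dish(W,px)
rep("box",W,comp(W,px,(0,0,0),(180,255,255),(610,-90),60,(100,125)))
plan(372,-310,220,60.7,12)
plan(372,-310,220,-119.3,12)
E
```

```text
pose [609.5 -90.3 253.4] -2.24 joints [ 0.12  0.36  0.02 -0.   -1.24  1.42]
cork y at 615 [-130.1  -50.2  -90.3]
cork y at 625 [-129.7  -50.2  -90.6]
cork y at 635 [-129.7  -50.4  -89.2]
cork y at 645 [-131.5  -51.3  -91.3]
cork y at 650 [-131.5  -51.5  -91.7]
max x [656.8 658.1] z 73.87742745957459
dish [615.  18.] 48.033447265625 1371 [613.34221486  30.67568515]
box 3153 ([610.7, -90.6], np.float32(61.1), np.float32(46.1), -2.26) z [105.  107.5 108.7]
rows 12 x [-2.724  0.789  0.281] [-0.0001  0.0002 -0.0915] | step mm 28.5 | now [609.6 -90.3 253.3] -2.24 F [-0.   0.3 -0.5] w 55.8 t 37.875
rows 12 x [0.486 3.189 0.278] [2.000e-04 1.000e-04 1.703e-01] | step mm 32.4 | now [609.6 -90.3 253.3] -2.24 F [-0.   0.3 -0.5] w 55.8 t 37.875
```

View pics/w20.png

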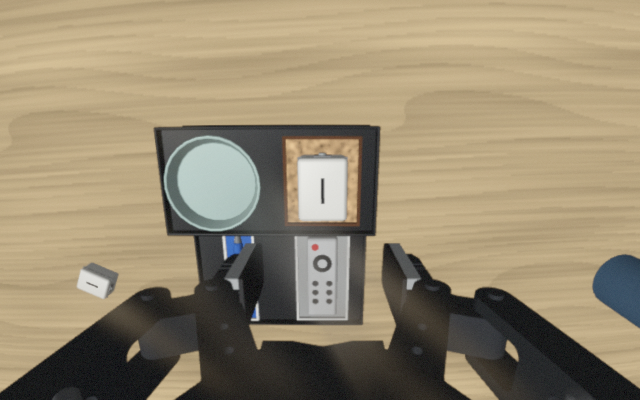

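The box is centred in the cork bay at picture (322,188), and the dish hasn't moved. Next is the fob.

>>> move_arm(deltas="0.49 3.19 0.28 0 0 0.1703;0.49 3.19 0.28 0 0 0.1703;0.49 3.19 0.28 0 0 0.1703;0.49 3.19 0.28 0 0 0.1703;0.49 3.19 0.28 0 0 0.1703;0.49 3.19 0.28 0 0 0.1703;0.49 3.19 0.28 0 0 0.1703;0.49 3.19 0.28 0 0 0.1703;0.49 3.19 0.28 0 0 0.1703;0.49 3.19 0.28 0 0 0.1703;0.49 3.19 0.28 0 0 0.1703;0.49 3.19 0.28 0 0 0.1703")

```text
clock: 39.38
position: [371.3, -310.4, 219.9]
ee_rot: [-0.502, 0.865, 0.001, -0.001]
contact_force: [0.5, -0.1, 0.5]
gripper_width: 55.9
```

>>> move_arm(deltas="0 0 3 0 0 0;0 0 3 0 0 0;0 0 3 0 0 0;0 0 2 0 0 0;0 0 0 0 0 0;0 0 0 0 0 0;0 0 0 0 0 0")

```text
clock: 40.25
position: [373.4, -310.6, 111.8]
ee_rot: [-0.505, 0.863, -0.001, 0.001]
contact_force: [-0.0, -0.3, -0.3]
gripper_width: 56.0
```

```bash
python3 - <<'E'
from h import *
s,im,W=look("w21"); px=im["pixels"]
rep("fob z",W,comp(W,px,(0,0,0),(180,255,255),(372,-310),60,(6,40)))
rep("fob orange",W,comp(W,px,(3,150,80),(20,255,255),(372,-310),60))
plan(372,-310,100,-119.3,1)
E
```

```text
pose [ 373.4 -310.6  111.8] -119.32 joints [-0.36  0.28 -0.49  0.   -0.8  -0.15]
fob z 1531 ([368.8, -309.7], np.float32(46.8), np.float32(21.4), 60.3) z [ 8.9 11.4 12.7]
fob orange 1078 ([369.1, -310.0], np.float32(43.9), np.float32(20.6), 60.31) z [ 9.4 11.3 12.5]
rows 1 x [0.011 0.142 1.172] [-0.0019  0.0002 -0.0004] | step mm 11.8 | now [ 373.3 -310.6  111.7] -119.32 F [-0.9 -0.  -0.3] w 56.2 t 40.3
```

View pics/w21.png

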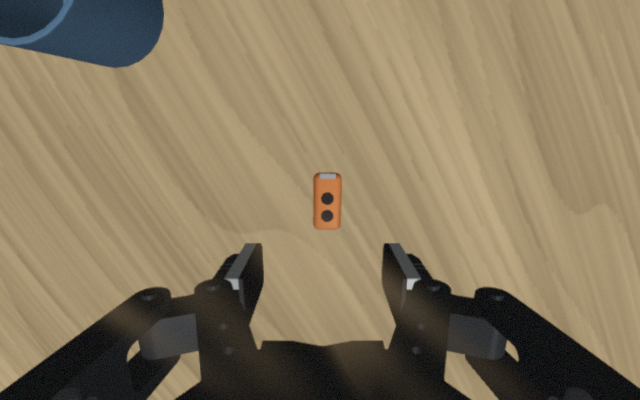

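The fob is at (327,201) and measures 46.8 x 21.4, matching its description. I'm descending.

```bash
python3 - <<'E'
from h import *
plan(369.2,-309.9,3.5,-119.7,6)
E
```

```text
rows 6 x [0.024 0.067 1.804] [-0.0003  0.      0.0011] | step mm 18.1 | now [ 373.3 -310.6  111.7] -119.32 F [-0.9 -0.  -0.3] w 56.2 t 40.3
```

>>> move_arm(deltas="0.02 0.07 1.8 0 0 0.0011;0.02 0.07 1.8 0 0 0.0011;0.02 0.07 1.8 0 0 0.0011;0.02 0.07 1.8 0 0 0.0011;0.02 0.07 1.8 0 0 0.0011;0.02 0.07 1.8 0 0 0.0011;0 0 0 0 0 0;0 0 0 0 0 0;0 0 0 0 0 0")

```text
clock: 41.42
position: [369.2, -309.6, 3.7]
ee_rot: [-0.502, 0.865, -0.001, 0.001]
contact_force: [0.4, -0.3, -0.1]
gripper_width: 56.1
```

```bash
python3 - <<'E'
from h import *
s,im,W=look("w22"); px=im["pixels"]
rep("fob z",W,comp(W,px,(0,0,0),(180,255,255),(369,-310),40,(6,40)))
plan(369.2,-309.9,3.5,-119.7,1)
E
```

```text
pose [ 369.2 -309.6    3.7] -119.7 joints [-0.36  0.45 -0.61  0.   -0.51 -0.16]
fob z 4213 ([369.0, -310.2], np.float32(46.2), np.float32(22.2), 59.92) z [ 8.7 11.4 12.7]
rows 1 x [ 0.023 -0.025  0.016] [-0.0019  0.0002 -0.    ] | step mm 0.4 | now [ 369.1 -309.6    3.7] -119.7 F [ 0.9 -0.2 -0.5] w 56.0 t 41.475
```

View pics/w22.png

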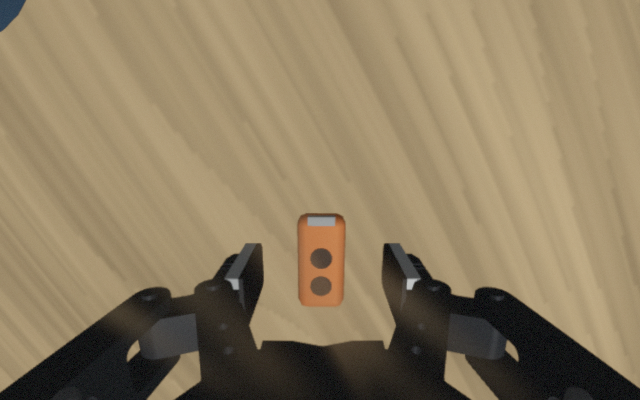

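>>> move_arm(deltas="0 0 0 0 0 0;0 0 0 0 0 0;0 0 0 0 0 0;0 0 0 0 0 0;0 0 0 0 0 0;0 0 0 0 0 0", grip=1.8)

```text
clock: 42.22
position: [368.7, -309.4, 3.4]
ee_rot: [-0.502, 0.865, -0.0, 0.0]
contact_force: [-2.2, 0.7, 5.1]
gripper_width: 20.1
```

>>> move_arm(deltas="0 0 -0.5 0 0 0;0 0 -2 0 0 0;0 0 -3.5 0 0 0;0 0 -3.5 0 0 0;0 0 -3.5 0 0 0;0 0 -3.5 0 0 0;0 0 -3.5 0 0 0;0 0 0 0 0 0;0 0 0 0 0 0;0 0 0 0 0 0")

```text
clock: 43.48
position: [367.7, -308.9, 201.5]
ee_rot: [-0.502, 0.865, 0.001, -0.001]
contact_force: [-0.8, -0.2, -0.4]
gripper_width: 19.8
```

```bash
python3 - <<'E'
from h import *
s,im,W=look("w23"); px=im["pixels"]
rep("fob orange",W,comp(W,px,(3,150,80),(20,255,255),(369,-310),60,(190,230)))
plan(615,18,205,-2.2,12)
E
```

```text
pose [ 367.7 -308.9  201.5] -119.72 joints [-0.36  0.17 -0.38 -0.   -1.03 -0.16]
fob orange 2656 ([366.5, -309.4], np.float32(45.1), np.float32(21.7), 59.41) z [207.9 209.4 210.5]
rows 12 x [-1.97  -3.587 -0.033] [ 0.0002  0.0002 -0.1709] | step mm 40.9 | now [ 367.8 -309.   201.6] -119.72 F [-0.3  0.3 -0.3] w 19.8 t 43.525
```

View pics/w23.png

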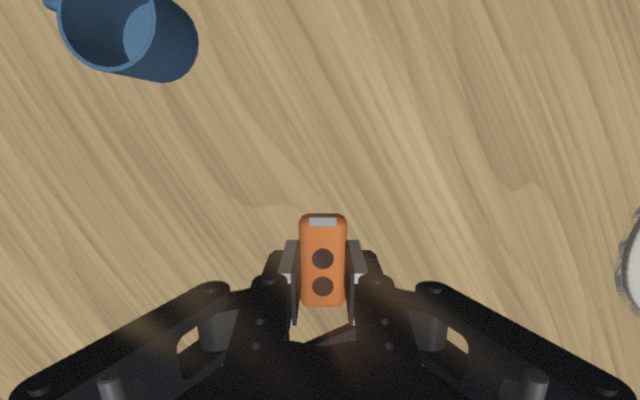

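>>> move_arm(deltas="-1.97 -3.59 -0.03 0 0 -0.1709;-1.97 -3.59 -0.03 0 0 -0.1709;-1.97 -3.59 -0.03 0 0 -0.1709;-1.97 -3.59 -0.03 0 0 -0.1709;-1.97 -3.59 -0.03 0 0 -0.1709;-1.97 -3.59 -0.03 0 0 -0.1709;-1.97 -3.59 -0.03 0 0 -0.1709;-1.97 -3.59 -0.03 0 0 -0.1709;-1.97 -3.59 -0.03 0 0 -0.1709;-1.97 -3.59 -0.03 0 0 -0.1709;-1.97 -3.59 -0.03 0 0 -0.1709;-1.97 -3.59 -0.03 0 0 -0.1709")

```text
clock: 45.02
position: [615.6, 19.2, 204.8]
ee_rot: [1.0, -0.016, -0.001, 0.0]
contact_force: [-0.4, 0.4, -0.8]
gripper_width: 20.0
```

>>> move_arm(deltas="0 0 0 0 0 0;0 0 0 0 0 0;0 0 0 0 0 0")

```text
clock: 45.4
position: [616.0, 16.9, 205.9]
ee_rot: [1.0, -0.02, -0.0, 0.0]
contact_force: [-0.4, -0.2, 1.0]
gripper_width: 20.2
```

```bash
python3 - <<'E'
from cork import *
s,im,W=look("w24"); px=im["pixels"]; dish(W,px)
plan(615,18,115,-2.2,4)
E
```

```text
pose [616.   16.9 205.9] -2.31 joints [ 0.29  0.39 -0.05  0.   -1.13  1.24]
dish [615.3  17.9] 47.72560119628906 1501 [626.5451733   16.06935125]
rows 4 x [-0.026 -0.028  2.275] [ 0.0001  0.0001 -0.0005] | step mm 22.8 | now [616.   16.8 206. ] -2.31 F [ 0.1 -0.7 -0.7] w 20.3 t 45.45
```

View pics/w24.png

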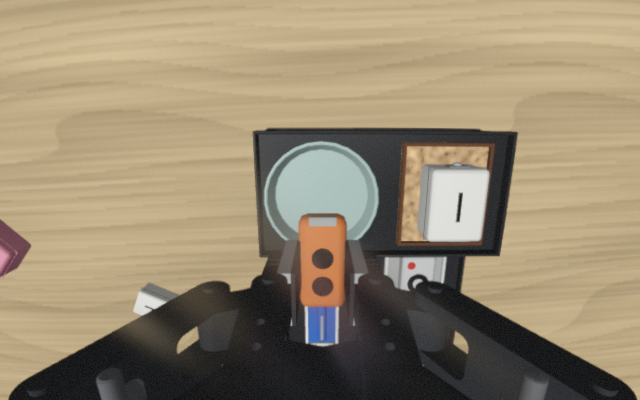

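The fob is over the dish, whose centre re-measures at (615.3, 17.9). I'm lowering it.

>>> move_arm(deltas="-0.02 -0.03 2.3 0 0 0;-0.02 -0.03 2.3 0 0 0;-0.02 -0.03 2.3 0 0 0;-0.02 -0.03 2.3 0 0 0;0 0 1.5 0 0 0;0 0 1 0 0 0;0 0 0 0 0 0;0 0 0 0 0 0;0 0 0 0 0 0")

```text
clock: 46.58
position: [615.7, 19.2, 90.3]
ee_rot: [1.0, -0.019, 0.001, -0.0]
contact_force: [-0.3, 0.1, -0.5]
gripper_width: 20.4
```

```bash
python3 - <<'E'
from cork import *
s,im,W=look("w25"); px=im["pixels"]
plan(615,18,79.6,-2.2,1)
E
```

```text
pose [615.7  19.2  90.3] -2.2 joints [ 0.29  0.5  -0.19  0.   -0.88  1.24]
rows 1 x [-0.053  0.125  1.059] [-0.0004 -0.0014  0.    ] | step mm 10.7 | now [615.6  19.2  90.2] -2.2 F [-0.2  0.5  0.1] w 20.1 t 46.625
```

View pics/w25.png

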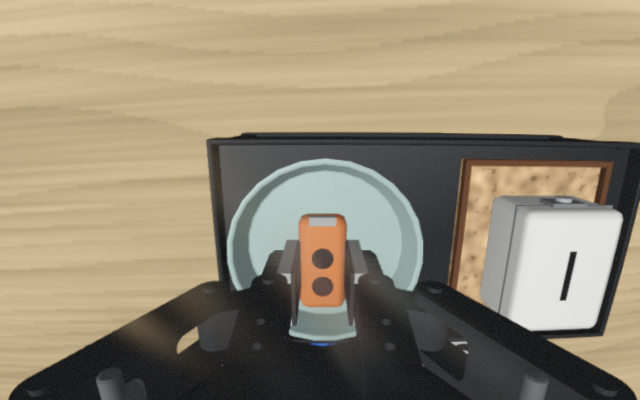

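>>> move_arm(deltas="0 0.1 0.5 0 0 0;0 0 0.3 0 0 0;0 0 0.1 0 0 0;0 0 0 0 0 0;0 0 0 0 0 0")

```text
clock: 47.25
position: [615.2, 18.1, 80.5]
ee_rot: [1.0, -0.019, 0.0, 0.0]
contact_force: [-0.7, 0.5, -0.7]
gripper_width: 19.9
```

>>> move_arm(deltas="0 0 0.05 0 0 0;0 0 0.05 0 0 0;0 0 0 0 0 0;0 0 0 0 0 0")

```text
clock: 47.75
position: [615.1, 18.1, 79.4]
ee_rot: [1.0, -0.019, 0.0, -0.0]
contact_force: [0.1, 0.3, -0.4]
gripper_width: 19.7
```

>>> move_arm(deltas="0 0 0.05 0 0 0;0 0 0 0 0 0;0 0 0 0 0 0")

```text
clock: 48.12
position: [615.1, 18.1, 79.4]
ee_rot: [1.0, -0.019, 0.0, 0.0]
contact_force: [-2.1, 0.8, 4.5]
gripper_width: 20.0
```

Contact. I'm opening to 34 mm, which keeps the fingers inside the dish, then lifting straight up.

>>> move_arm(deltas="0 0 0 0 0 0;0 0 0 0 0 0;0 0 0 0 0 0", grip=3.2)

```text
clock: 48.5
position: [615.0, 18.1, 78.5]
ee_rot: [1.0, -0.019, -0.0, 0.0]
contact_force: [0.8, 0.3, 0.3]
gripper_width: 31.8
```

>>> move_arm(deltas="0 0 -0.5 0 0 0;0 0 -1.5 0 0 0;0 0 -3 0 0 0;0 0 -4 0 0 0;0 0 -4 0 0 0;0 0 -4 0 0 0;-3 0 -2 0 0 0;-3 0 0 0 0 0;-3 0 0 0 0 0;0 0 0 0 0 0;0 0 0 0 0 0;0 0 0 0 0 0")

```text
clock: 50.0
position: [525.9, 21.6, 269.0]
ee_rot: [1.0, -0.019, 0.0, 0.0]
contact_force: [-0.4, -0.3, -0.4]
gripper_width: 31.8
```

```bash
python3 - <<'E'
from cork import *
s,im,W=look("w26"); px=im["pixels"]; dish(W,px)
rep("fob",W,comp(W,px,(3,150,80),(20,255,255),(615,18),45,(78,100)))
rep("box",W,comp(W,px,(0,0,0),(180,255,255),(610,-90),60,(100,125)))
im2=eyes.get_image("top"); cv2.imwrite("pics/top26.png",cv2.resize(im2["pixels"][130:290,130:520],None,fx=2.05,fy=2.05,interpolation=cv2.INTER_CUBIC))
for k in ["mug","jar"]: print(k,[(np.round(x["point"]).tolist(),round(x["p"],2)) for x in eyes.boxes_of(im2,k)])
print(telemetry.read_state()["clock"])
E
```

```text
pose [525.9  21.6 269. ] -2.22 joints [ 0.35  0.19 -0.17  0.   -1.21  1.18]
dish [615.   18.2] 47.80008316040039 2545 [617.12702653  17.87450179]
fob 692 ([614.0, 18.4], np.float32(42.7), np.float32(19.4), -1.9) z [86.  87.5 88.7]
box 3375 ([610.2, -89.6], np.float32(60.8), np.float32(46.4), -1.6) z [104.7 107.5 108.9]
mug [([443.0, -523.0, 42.0], 0.77), ([601.0, -84.0, 71.0], 0.26)]
jar []
50.2
```

View pics/w26.png

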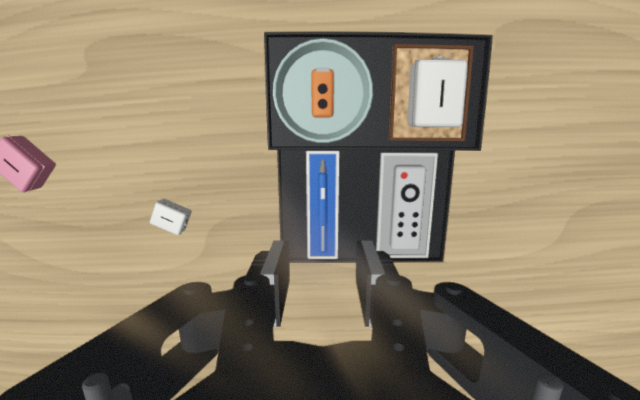

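View pics/top26.png

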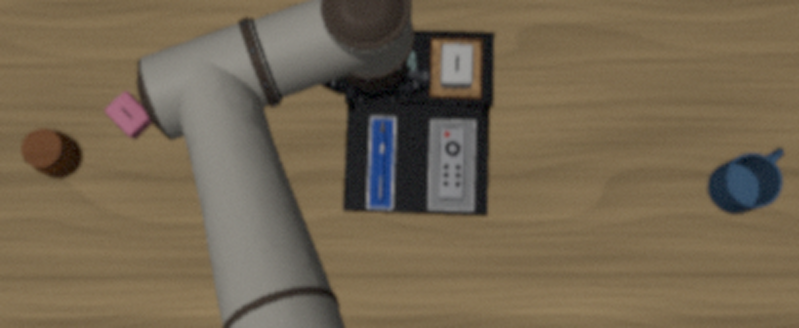

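The wrist picture shows all four things in place: the fob in the dish (322,92), the box on the cork (440,92), the stylus in the blue bay (323,205) and the remote in the grey bay (408,205). The top picture shows the mug (745,183) and jar (50,153) where they were. I'm handing in.

```bash
python3 -c "
from bench import arm; print(arm.job_done())"
```

```text
the job is handed in; nothing more can be done
None
```

All four things are in their places, done in the order asked. The job was handed in at about 50 s of the 120 s allowed.

| Thing | Final position (mm) | Bay or dish centre (mm) |
|---|---|---|
| Remote, keys up | (475.0, -84.1), yaw -2.3° | (476.5, -84.6) |
| Stylus, lengthwise | (479.7, 23.3), yaw -2.1° | (480, 23.8) |
| White box, upright | (610.2, -89.6) | (610.5, -90) |
| Fob, flat | (614.0, 18.4) | (615.0, 18.2) |

- **Set-down:** Each thing was released only after light contact, at most about 11 N at the wrist.
- **Look-alikes:** The pink box and the small white box were not touched.
- **Bystanders:** The dish measured within 0.5 mm of where it started. The mug was found within 1 mm of its first position.
- **Checks that disagreed:** The network did not report the jar in the last top picture, though it shows there in the same place. My measurements of the blue bay's mid-line varied between y 23.2 and 24.9 mm. I also gave one sideways shift over that bay the wrong sign and corrected it before lowering the stylus.

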